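# Hang the drilling templates on one hook, largest first

## Robot

A 6-joint arm with a two-finger parallel gripper is mounted at the origin on the work surface. World frame = base frame: x ahead of the robot, y to its left, z up, the work surface at z = 0. Lengths are in m, angles in degrees, forces in N, time in s.
With the tool pointing down it reaches from about 0.4 to 0.825 m from the base axis. Payload 7 kg.
Tool frame: the origin (TCP) lies between the finger pads, 19 mm behind the fingertips; this is the grasp point; z points along the fingers, y is the line along which they close (so a half turn about z gives the same grasp; the last joint's range is limited). The gripper opens to 88 mm and grips with 3 to 60 N. Pads are 19 mm wide; open, the fingers measure 130 mm over their backs; the gripper's body (78 mm by 193 mm) begins 47 mm behind the grasp point.
Start: joints at [-50.357, 20.546, 0.682, 0, -70.136, -16.507], TCP at [0.265, -0.621, 0.245] pointing down, gripper open.
Joint ranges: [-176.03, 176.03], [-82.01, 121.73], [-58.28, 71.71], [-173.87, 95.51], [-174.79, -0.11], [-173.66, 173.66]. Speed limits (degrees/s): [136.94, 136.94, 172.46, 180, 180, 180].

## Interface

Orientations are given as [roll, pitch, yaw] about the fixed x, y, z axes, in that order (R = Rz(yaw) Ry(pitch) Rx(roll)).
In Python, from plant import ctrl gives the robot as it stands. The module is installed in compiled form; this text tells all that it offers.
- The arm moves only by the tool send_rows, never from a script. Its argument "plan" is a list that holds one entry, the list of rows, each a list of 6 numbers: the shift along the tool's x, y, z in cm, then the turn, a rotation vector about the tool's x, y, z in degrees. A call has 1 to 8 rows; each row is the pose to reach, as a shift and turn from the pose commanded when the call began, along the tool's axes at that moment; what a row does not reach only later rows make up. A row lasts 1/12 s, in which the tool goes at most 41.7 mm and 7.16 degrees, less where a joint would pass 70% of its speed; a pose out of reach is approached as far as the arm can. A call with a gripper value outside its range is refused whole. "fingers" is the opening, from 0 (shut) to 1 (fully open), set as the call begins (left out, the last holds). The fingers move at their own pace and stop on an object; the grip force is fixed at half the most. Time passes only in rows, so rows that repeat a pose let the fingers close. It gives the time, the measured TCP pose, the force, the opening and the grip force at its end, in the units of the state.
- ctrl.get_obs(): the state, without advancing time (a new reading comes with each control period).
- ctrl.snapshot(name): name is "scene" or "top"; returns a dict with "img" (384x512x3 uint8, red, green, blue), "K" (3x3 intrinsics, pixels), "k1" (the pictures are not rectified: a ray, as slopes to the right and down, at radius r is drawn at 1 + k1 r^2 times it, then the intrinsics apply), "pose" (4x4, takes a point from camera to world coordinates). Camera axes: x right, y down, z forward; pixel columns grow to the right and rows downward; lengths in m; the calibration is good to about 2 mm. A picture is of the moment at which its call begins. There is no depth.
- ctrl.close_job(): hands the job in; it is judged then, once.
The state is a dict: "clock": time; "joint_pos": joint angles; "qvel": joint speeds; "tau": joint torques, N m; "tool_pos": TCP position; "orientation": TCP orientation; "force": force on the tool from outside, world axes, zero at the start; "moment": the same for the moment, N m; "opening": finger opening in m; "gripper_force": force on a finger pad.
Only numpy, scipy, OpenCV 4.12 (cv2) and the standard library are available. Lean on these libraries where they do the work, as an engineer would, in place of code of your own. Each camera call takes 0.05 s, during which the arm holds its last target. There are 200 camera calls.

## Task

Hang the three steel drilling templates by their loop handles on the hook, one at a time and largest first, letting go of each before the next: slide the largest gently back along the arm until it bears on the brass stop collar and just shifts it (by 2 to 8 mm in all, no more), then the medium one back until its handle touches the large one's, then the small one until it touches the medium. Do not force anything against the hook or drive the collar further, and leave the other things on the desk alone.

Things in the scene. Friction and masses are not known exactly. Their poses are not given: they have to be found in the camera images.
- large: Large drilling template: steel plate 120 mm wide (y), 80 high (z), 8 thick (x), a loop handle and a stem above it. About 300 g. Origin: centre of its bottom edge; front and back are alike. It stands upright in an 11 mm slot of a fixed oak foot (bottom edge 8 mm above the desk, lowest 22 mm in the slot): lift straight up. Which foot holds which size varies.
- large_eye (a point): On the large template: middle of the underside of the loop's top bar, 114 mm above the bottom edge; it rests on the hook. Axes as the template's. The loop's opening is 40 mm wide, 34 high (down to the plate); its side bars are 8 mm wide, its top bar 56 wide and 10 high; all 8 mm thick.
- large_grip (a point): On the large template: the height for the TCP on the stem (10 mm wide along y, 8 thick, 34 tall, on the middle of the top bar): 34 mm above the eye, 10 below the stem's top. Close the fingers along the template's y, beside the stem: the larger sizes have narrower stems, so they then pass those hung behind. The tips end about 5 mm above the top bar.
- medium: Medium drilling template: steel plate 95 mm wide (y), 65 high (z), 8 thick (x), a loop handle and a stem above it. About 240 g. Origin: centre of its bottom edge; front and back are alike. It stands upright in an 11 mm slot of a fixed oak foot (bottom edge 8 mm above the desk, lowest 22 mm in the slot): lift straight up. Which foot holds which size varies.
- medium_eye (a point): On the medium template: middle of the underside of the loop's top bar, 99 mm above the bottom edge; it rests on the hook. Axes as the template's. The loop's opening is 40 mm wide, 34 high (down to the plate); its side bars are 8 mm wide, its top bar 56 wide and 10 high; all 8 mm thick.
- medium_grip (a point): On the medium template: the height for the TCP on the stem (18 mm wide along y, 8 thick, 34 tall, on the middle of the top bar): 34 mm above the eye, 10 below the stem's top. Close the fingers along the template's y, beside the stem: the larger sizes have narrower stems, so they then pass those hung behind. The tips end about 5 mm above the top bar.
- small: Small drilling template: steel plate 72 mm wide (y), 52 high (z), 8 thick (x), a loop handle and a stem above it. About 180 g. Origin: centre of its bottom edge; front and back are alike. It stands upright in an 11 mm slot of a fixed oak foot (bottom edge 8 mm above the desk, lowest 22 mm in the slot): lift straight up. Which foot holds which size varies.
- small_eye (a point): On the small template: middle of the underside of the loop's top bar, 86 mm above the bottom edge; it rests on the hook. Axes as the template's. The loop's opening is 40 mm wide, 34 high (down to the plate); its side bars are 8 mm wide, its top bar 56 wide and 10 high; all 8 mm thick.
- small_grip (a point): On the small template: the height for the TCP on the stem (26 mm wide along y, 8 thick, 34 tall, on the middle of the top bar): 34 mm above the eye, 10 below the stem's top. Close the fingers along the template's y, beside the stem: the larger sizes have narrower stems, so they then pass those hung behind. The tips end about 5 mm above the top bar.
- hook: Fixed hook stand: heavy base, upright 28 mm across, top 178 mm above the desk, from which a level round steel arm 8 mm across (axis 170 mm above the desk) runs to the stand's -x for 145 mm and ends in a turned-up nose. Origin: under the upright, on the desk. Only the nose and the collar (15 mm) rise more than 8 mm above the arm's axis.
- hook_arm (a point): On the top line of the arm, 174 mm above the desk, 130 mm before the upright's axis. +x runs back along the arm to the upright, z up. The nose bends up at x = -15 mm; its outside reaches 16 mm above and 29 mm before this point; the arm's underside is 8 mm below. A seated eye has y and z about 0. The collar's front face starts anywhere from x = 45 to 80 mm.
- collar (a joint): How far the brass stop collar (flange 30 mm across, 6 thick, round the arm) has been pushed back from where it stood at the start (m, 0 at start, end of travel 0.030). It grips the arm: it holds against about 8 N, gives above that, and stays where it is left. Its starting place on the arm differs each time and is not reported: feel for it, or see it.
- valve: Glass valve on a black base, 42 mm across, 98 mm tall, standing. A bystander: leave it.
- strip: Black bakelite terminal strip with brass screws, 90 x 24 x 14 mm, lying flat. A bystander: leave it.
- bracket: Steel angle bracket, 60 x 35 mm foot, 45 mm tall. A bystander: leave it.
- dial: Bright metal dial knob, 48 mm across, 21 mm tall. A bystander: leave it.
- transformer: Mains transformer, about 100 x 85 x 66 mm. A bystander: leave it.
- driver: Screwdriver, lying flat. A bystander: leave it.
- bobbin: Small copper-wound bobbin, 44 mm across, 38 mm tall, standing. A bystander: leave it.
Not all that is in view belongs to the job. What is shaped like the large but red is not meant.

How it is judged (in metres and radians):
On the way, in this order (a step that is already met when the one before it is completed fails the run):
1. the largest template hangs on the arm, let go, and has shifted the stop collar a little (x of large_eye in the frame of hook_arm between -0.012 and 0.11 m and y of large_eye in the frame of hook_arm between -0.018 and 0.018 m and z of large_eye in the frame of hook_arm between -0.005 and 0.006 m and angle between large's own z axis and vertical below 0.25 rad and contact force between the fingers and large below 0.1 N and linear speed of large below 0.03 m/s and value of joint collar between 0.001 and 0.01 m), for 0.2 s.
2. the medium template hangs in front of it, let go, handles touching (gap under 4 mm) (all of step 1 and x of medium_eye in the frame of hook_arm between -0.012 and 0.11 m and y of medium_eye in the frame of hook_arm between -0.018 and 0.018 m and z of medium_eye in the frame of hook_arm between -0.005 and 0.006 m and angle between medium's own z axis and vertical below 0.25 rad and contact force between the fingers and medium below 0.1 N and linear speed of medium below 0.03 m/s and x of medium_eye in the frame of large_eye between -0.012 and 0.012 m), for 0.2 s.
At the end, for the whole second after the job is handed in: All three hang at rest by their loops on the arm's straight part, let go, upright within 0.25 rad, eyes within 5 mm of the arm's top line, in the order large (back), medium, small, gaps between handles under 4 mm; the collar is 1 to 10 mm behind its start (all of step 2 and x of small_eye in the frame of hook_arm between -0.012 and 0.11 m and y of small_eye in the frame of hook_arm between -0.018 and 0.018 m and z of small_eye in the frame of hook_arm between -0.005 and 0.006 m and angle between small's own z axis and vertical below 0.25 rad and contact force between the fingers and small below 0.1 N and linear speed of small below 0.03 m/s and x of small_eye in the frame of medium_eye between -0.012 and 0.012 m and (x of small_eye in the frame of large_eye below -0.0135 m or x of small_eye in the frame of large_eye above 0.0135 m)); the robot touches nothing.
It fails at once if the stop collar is driven back more than 10 mm (value of joint collar above 0.01 m).
It fails at once if a template is forced against the hook (over 40 N) (contact force between any of large, medium, small and hook above 40 N).
It fails at once if the medium or small template is hung out of turn ((x of medium_eye in the frame of hook_arm between -0.012 and 0.11 m and y of medium_eye in the frame of hook_arm between -0.018 and 0.018 m and z of medium_eye in the frame of hook_arm between -0.005 and 0.006 m and distance between large_eye and hook_arm above 0.12 m) or (x of small_eye in the frame of hook_arm between -0.012 and 0.11 m and y of small_eye in the frame of hook_arm between -0.018 and 0.018 m and z of small_eye in the frame of hook_arm between -0.005 and 0.006 m and distance between medium_eye and hook_arm above 0.12 m)).
It fails at once if a thing that is not part of the job is moved (the valve 20 mm, others 30 mm) (distance of valve from where it was at the start of the episode above 0.02 m or distance of any of strip, bracket, dial, transformer, driver, bobbin from where it was at the start of the episode above 0.03 m).
It also fails if it takes over 72 s, if anything falls off the work surface, if the arm or the gripper's body presses on something with over 40 N, if the wrist force passes 120 N, or if a joint passes its speed limit or range.

## Working session

There is one attempt and no reset: what is moved stays moved. The work goes in short steps, Python scripts to look and compute and a tool call to move; the robot and the scene stay as the last step left them, time stands still between calls to the robot, and variables do not carry over. Pictures are saved under pics/ and viewed, at most 10 in all, crops included, and the job is handed in when it is done.

Besides the shell and the picture viewer there is one more tool, called after "Request:" by a JSON object that holds its "name" and its "arguments". send_rows: Moves the arm, as the interface text tells. Its arguments: {"type":"object","properties":{"plan":{"type":"array","items":{"type":"array","items":{"type":"array","items":{"type":"number"}}}},"fingers":{"type":"number"}},"required":["plan"]}

```bash
mkdir -p pics; cat > h.py <<'E'
import numpy as np, cv2, pickle
from scipy.spatial.transform import Rotation as R
def load(n): return pickle.load(open(f'pics/{n}.pkl','rb'))
def take(cam,n):
    from plant import ctrl
    s=ctrl.snapshot(cam); pickle.dump(s,open(f'pics/{n}.pkl','wb')); return s
def save(s,n,box=None,f=1):
    im=s['img'][:,:,::-1]
    if box: im=im[box[1]:box[3],box[0]:box[2]]
    cv2.imwrite(f'pics/{n}.png',cv2.resize(im,None,fx=f,fy=f,interpolation=cv2.INTER_CUBIC))
def ray(s,u,v):
    K=s['K'];d=np.array([(u-K[0,2])/K[0,0],(v-K[1,2])/K[1,1]]);x=d.copy()
    for _ in range(30): x=d/(1+s['k1']*(x@x))
    P=s['pose']; return P[:3,3],P[:3,:3]@np.array([x[0],x[1],1])
def at(s,u,v,z):
    o,d=ray(s,u,v); return o+d*(z-o[2])/d[2]
def proj(s,p):
    P=s['pose'];c=P[:3,:3].T@(np.array(p)-P[:3,3]);x=c[:2]/c[2];x=x*(1+s['k1']*(x@x))
    return s['K'][:2,:2]@x+s['K'][:2,2]
def tri(s1,p1,s2,p2):
    A=[];b=[]
    for s,p in((s1,p1),(s2,p2)):
        o,d=ray(s,*p);d/=np.linalg.norm(d);M=np.eye(3)-np.outer(d,d);A.append(M);b.append(M@o)
    A=np.vstack(A);b=np.hstack(b);x=np.linalg.lstsq(A,b,rcond=None)[0];return x,np.abs(A@x-b).max()
E
python3 - <<'E'
from h import *
from plant import ctrl
o=ctrl.get_obs();print(o)
for c in('scene','top'):
    s=take(c,c+'0');save(s,c+'0',f=1.56);print(s['K'],s['k1'],s['pose'])
E
```

```text
{'clock': 0.0, 'joint_pos': array([-5.03571230e+01,  2.05895343e+01,  6.36754272e-01, -1.75861698e-02,
       -7.01350127e+01, -1.65067136e+01]), 'qvel': array([ 0.16555427, -0.01353661,  0.01276285,  0.00587406,  0.08385393,
       -0.01945805]), 'tau': array([ 6.16699726e-04, -5.82724428e+01,  2.93059319e+01,  6.99745819e+00,
        7.07093335e-03, -1.25412780e-04]), 'tool_pos': array([ 0.26502429, -0.62033586,  0.24447472]), 'orientation': array([ 1.79911128e+02, -9.09532053e-03, -1.56869818e+02]), 'force': array([0.32785849, 0.19868633, 0.52151523]), 'moment': array([-0.06632912,  0.02962781, -0.00646808]), 'gripper_force': 0.0, 'opening': 0.08769484585364536}
[[375.71239235   0.         256.63556104]
 [  0.         375.71239235 184.18066052]
 [  0.           0.           1.        ]] -0.08771632825102503 [[-0.22307716  0.51930472 -0.82496011  1.46874951]
 [ 0.97478492  0.12366667 -0.18574422  0.17322428]
 [ 0.00556222 -0.84559397 -0.53379762  0.71074855]
 [ 0.          0.          0.          1.        ]]
[[395.39903581   0.         254.10124126]
 [  0.         395.39903581 190.51319633]
 [  0.           0.           1.        ]] 0.016721942510132762 [[-0.01953237 -0.99918744  0.03525557  0.51104212]
 [-0.99965329  0.01889442 -0.01833849 -0.01478723]
 [ 0.01765746 -0.03560154 -0.99921006  1.13542532]
 [ 0.          0.          0.          1.        ]]
```

View pics/scene0.png

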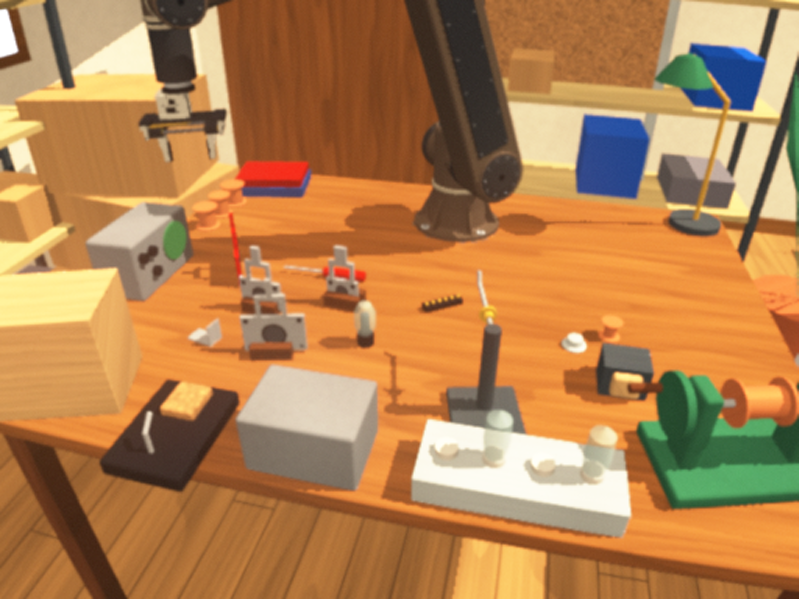

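View pics/top0.png

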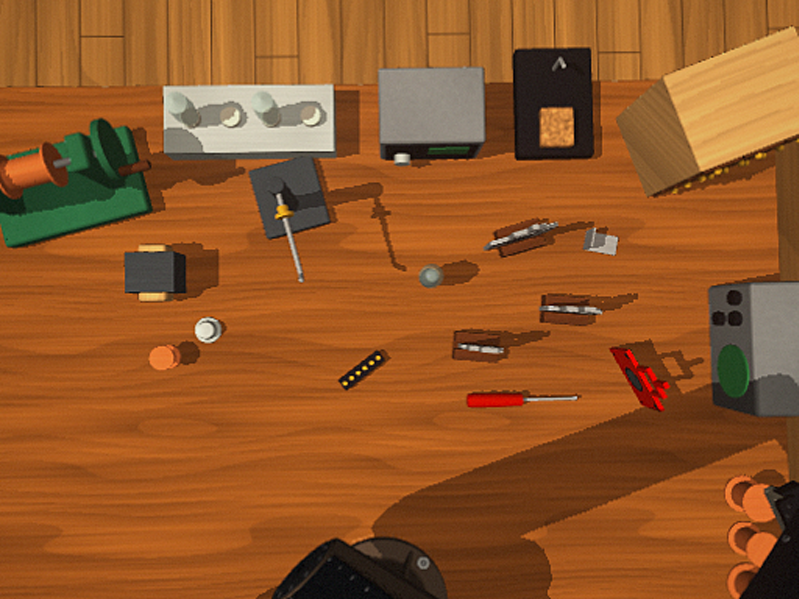

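Both pictures show three grey templates in oak feet, and the hook stand. Pixels are in the enlarged pictures. In the scene view they stand at (274,325), (258,280) and (342,275). In the top view they are at (522,237), (571,309) and (479,348).

Things that could be mistaken for the large template:
- Grey at scene (274,325), which looks largest.
- Grey at scene (258,280).
- Grey at scene (342,275).
- Red look-alike at scene (235,245) / top (640,378), which is excluded by its colour.

The hook arm runs in the top view from (283,205) to (300,278), with the brass collar near (284,212). I'll check all this in close crops.

```bash
cat >> h.py <<'E'
def comp(s,n,boxes,f):
    ims=[cv2.resize(s['img'][b[1]:b[3],b[0]:b[2],::-1],None,fx=f,fy=f,interpolation=cv2.INTER_CUBIC) for b in boxes]
    H=max(i.shape[0] for i in ims)
    cv2.imwrite(f'pics/{n}.png',np.hstack([np.pad(i,((0,H-i.shape[0]),(0,0),(0,0))) for i in ims]))
E
python3 - <<'E'
from h import *
comp(load('top0'),'c1',[(285,130,395,235),(158,100,204,185)],5)
comp(load('scene0'),'c2',[(148,152,240,235),(280,168,340,275)],5)
E
```

```text
(no output)
```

View pics/c1.png

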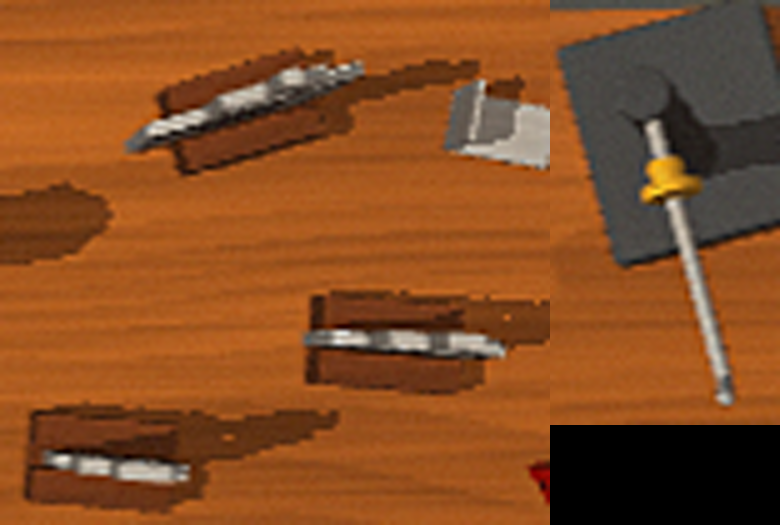

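View pics/c2.png

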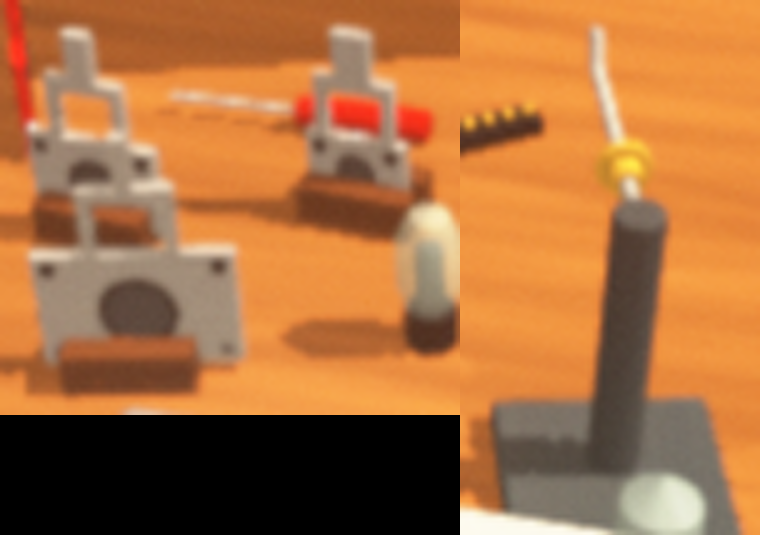

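In the close crops, the grey template at scene crop (140,290) / top crop (247,105) has the widest plate and a narrow stem, so it is the large. The one at scene crop (90,130) / top (405,342) is the medium. The one at scene crop (352,120) / top (115,467) has the widest stem, so it is the small. The collar shows at top crop (670,180). Next I fit poses from keypoints in both views.

```bash
cat > fit.py <<'E'
from h import *
from scipy.optimize import least_squares
S,T=load('scene0'),load('top0')
ns=lambda x,y,ox=0:(148+(x+.5)/5-.5,152+(y+.5)/5-.5)
nt=lambda x,y:(285+(x+.5)/5-.5,130+(y+.5)/5-.5)
hs=lambda x,y:(280+(x-460+.5)/5-.5,168+(y+.5)/5-.5)
ht=lambda x,y:(158+(x-550+.5)/5-.5,100+(y+.5)/5-.5)
dim={'L':(120,80,10),'M':(95,65,18),'S':(72,52,26)}
def pts(n):
    w,h,s=dim[n];b=h+44
    return {'pl':(4,-w/2,h),'pr':(4,w/2,h),'bl':(4,-28,b),'br':(4,28,b),'sl':(4,-s/2,b+34),'sr':(4,s/2,b+34),'ql':(4,-w/2,0),'qr':(4,w/2,0),
            'tl':(0,w/2,h),'tr':(0,-w/2,h)}
obs={'L':{'pl':(30,253),'pr':(237,247),'bl':(72,188),'br':(172,185),'qr':(243,360)},
'M':{'pl':(30,125),'pr':(158,150),'bl':(47,72),'br':(127,85),'sl':(62,30),'sr':(92,33)},
'S':{'pl':(312,125),'pr':(408,150),'bl':(315,72),'br':(392,82),'sl':(333,28),'sr':(370,33)}}
top={'L':{'tl':(130,145),'tr':(362,68)},'M':{'tl':(306,338),'tr':(504,350)},'S':{'tl':(46,460),'tr':(188,473)}}
def w(p,q):
    c,s=np.cos(p[2]),np.sin(p[2]);q=np.array(q)/1000
    return np.array([p[0]+c*q[0]-s*q[1],p[1]+s*q[0]+c*q[1],q[2]])
if __name__=='__main__':
  for n in 'LMS':
    P=pts(n);up=lambda q:(q[0],q[1],q[2]+8)
    def r(p):
        e=[proj(S,w(p,up(P[k])))-ns(*v) for k,v in obs[n].items()]
        e+=[proj(T,w(p,up(P[k])))-nt(*v) for k,v in top[n].items()]
        return np.ravel(e)
    f=least_squares(r,[.6,-.2,0],loss='soft_l1');print(n,f.x[:2].round(4),np.degrees(f.x[2]).round(1),'\n',r(f.x).round(1))
  def r(p):
    return np.ravel([proj(S,w(p,(0,0,178)))-hs(640,215),proj(T,w(p,(0,0,178)))-ht(643,95),
     proj(S,w(p,(-p[3]*1000,0,170)))-hs(625,165),proj(T,w(p,(-p[3]*1000,0,170)))-ht(670,180),
     proj(S,w(p,(-154,0,190)))-hs(597,28),proj(T,w(p,(-154,0,190)))-ht(725,397),proj(S,w(p,(-149,0,170)))-hs(600,73)])
  f=least_squares(r,[.6,.1,0,.06],loss='soft_l1');p=f.x;print('hook',p[:2].round(4),np.degrees(p[2]).round(2),'collar mid arm x',(.13-p[3]).round(4),'\n',r(p).round(1),'arm',w(p,(-130,0,174)).round(4))
E
python3 fit.py
```

```text
L [ 0.6509 -0.2553] 17.3 
 [-0.1  0.4  0.1  0.   0.6  0.2  0.5  0.1  1.1 -0.8  4.4 -1.2  0.5  0.2]
M [ 0.52   -0.3399] -4.8 
 [ 0.1  0.7  0.3  0.4  0.1  0.5 -0.5  0.6  0.9  0.4 -0.1  0.7  4.3  0.6
 -0.3  0.5]
S [ 0.457  -0.1806] -7.4 
 [-0.6  0.5 -0.1 -0.5  0.2  0.1  0.4  1.1  0.1  0.5  0.1  0.8  1.5  0.2
 -0.6  0.5]
hook [0.7248 0.1526] 14.38 collar mid arm x 0.0854 
 [ 0.4 -0.8  0.3 -0.7  0.3  1.3  0.3  0.5  0.4 -0.3 -0.1 -0.4 -0.5 -2.1] arm [0.5989 0.1203 0.174 ]
```

```bash
sed -i "s/'tl':(0,w\/2,h)/'tl':(0,w\/2,0 if w>100 else 22)/" fit.py; python3 fit.py
cat > go.py <<'E'
import sys
from h import *
from plant import ctrl
# usage: go.py x y z yaw [roll pitch]: remaining shift (cm, tool axes) and turn (deg) to a target
a=list(map(float,sys.argv[1:]));o=ctrl.get_obs()
R0=R.from_euler('xyz',o['orientation'],degrees=True);R1=R.from_euler('xyz',[180,0,a[3]],degrees=True)
d=R0.inv().apply(np.array(a[:3])-o['tool_pos'])*100
print('t',o['clock'],'pos',o['tool_pos'].round(4),'rpy',o['orientation'].round(2),'F',o['force'].round(2),'M',o['moment'].round(2),'open',o['opening'].round(4),'joints',o['joint_pos'].round(1))
print('shift cm',d.round(2),'turn',np.degrees((R0.inv()*R1).as_rotvec()).round(2))
E
python3 go.py .651 -.255 .25 -162.7
```

```text
L [ 0.6527 -0.2557] 15.4 
 [-0.4  0.3 -0.4  0.7  0.2  0.4  0.   0.6  0.7 -0.1 -0.5  0.9  0.9  0.2]
M [ 0.5199 -0.3404] -5.0 
 [-0.   0.6  0.1  0.4 -0.   0.5 -0.6  0.6  0.8  0.4 -0.2  0.7  0.4  0.8
 -0.1  0.6]
S [ 0.4564 -0.1811] -6.6 
 [-0.7  0.5 -0.1 -0.7  0.1  0.   0.3  0.9  0.1  0.4  0.   0.7  0.4  0.2
 -0.4  0.6]
hook [0.7248 0.1526] 14.38 collar mid arm x 0.0854 
 [ 0.4 -0.8  0.3 -0.7  0.3  1.3  0.3  0.5  0.4 -0.3 -0.1 -0.4 -0.5 -2.1] arm [0.5989 0.1203 0.174 ]Traceback (most recent call last):
  File "go.py", line 8, in <module>
    print('t',o['clock'],'pos',o['tool_pos'].round(4),'rpy',o['orientation'].round(2),'F',o['force'].round(2),'M',o['moment'].round(2),'open',o['opening'].round(4),'joints',o['joint_pos'].round(1))
                                                                                                                                              ^^^^^^^^^^^^^^^^^^
AttributeError: 'float' object has no attribute 'round'
```

```bash
sed -i "s/o\['opening'\].round(4)/round(o['opening'],4)/" go.py; python3 go.py .6525 -.2557 .25 -164.6
```

```text
t 0.1 pos [ 0.265  -0.6203  0.2445] rpy [ 1.7991e+02 -1.0000e-02 -1.5687e+02] F [-0.67 -0.07 -0.1 ] M [ 0.03 -0.01  0.04] open 0.0875 joints [-50.4  20.6   0.6  -0.  -70.1 -16.5]
shift cm [-49.96  18.31  -0.53] turn [ 0.09 -0.01  7.73]
```

Request:
{"name": "send_rows", "arguments": {"plan": [[[-2, 0.7, 0, 0, 0, 1], [-5, 1.8, -0.2, 0, 0, 2], [-8, 2.9, -0.4, 0, 0, 3], [-11.5, 4.2, -0.6, 0, 0, 4], [-15, 5.5, -0.6, 0, 0, 5], [-18.5, 6.8, -0.6, 0, 0, 6], [-22, 8.1, -0.6, 0, 0, 7], [-25, 9.2, -0.6, 0, 0, 7.7]]], "fingers": 0.7}}

```text
clock: 0.77
tool_pos: [0.4602, -0.4359, 0.2511]
orientation: [180.0, -0.0, -164.6]
force: [0.3, -1.2, 0.0]
opening: 0.0614
gripper_force: 0.0
```

```bash
python3 go.py .6525 -.2557 .25 -164.6
```

```text
t 0.7667 pos [ 0.4602 -0.4359  0.2511] rpy [ 1.7997e+02 -1.0000e-02 -1.6459e+02] F [ 0.25 -1.17  0.03] M [-0.11 -0.04  0.02] open 0.0614 joints [-25.8  16.5  -4.3  -0.  -69.2 -48.7]
shift cm [-23.33  12.27   0.11] turn [ 0.03 -0.01  0.01]
```

Request:
{"name": "send_rows", "arguments": {"plan": [[[-3, 1.6, 0, 0, 0, 0], [-6.3, 3.3, 0, 0, 0, 0], [-9.8, 5.2, 0, 0, 0, 0], [-13.3, 7, 0, 0, 0, 0], [-16.8, 8.8, 0, 0, 0, 0], [-20, 10.5, 0, 0, 0, 0], [-22.2, 11.7, 0, 0, 0, 0], [-23.3, 12.3, 0, 0, 0, 0]]]}}

```text
clock: 1.43
tool_pos: [0.6527, -0.2545, 0.2502]
orientation: [180.0, -0.1, -164.4]
force: [-0.6, -0.6, 0.5]
opening: 0.0615
gripper_force: 0.0
```

```bash
python3 - <<'E'
from h import *
s=take('scene','scene1');save(s,'s1',(125,115,225,215),6)
t=take('top','top1')
E
python3 go.py .6525 -.2557 .156 -164.6
```

```text
t 1.5333 pos [ 0.6519 -0.2554  0.2502] rpy [ 1.7996e+02 -7.0000e-02 -1.6443e+02] F [-0.26 -0.38 -0.02] M [-0.06  0.03  0.  ] open 0.0615 joints [ -5.5  22.8   4.7  -0.  -72.  -68.9]
shift cm [-0.06 -0.05  9.42] turn [ 0.04 -0.07  0.17]
```

View pics/s1.png

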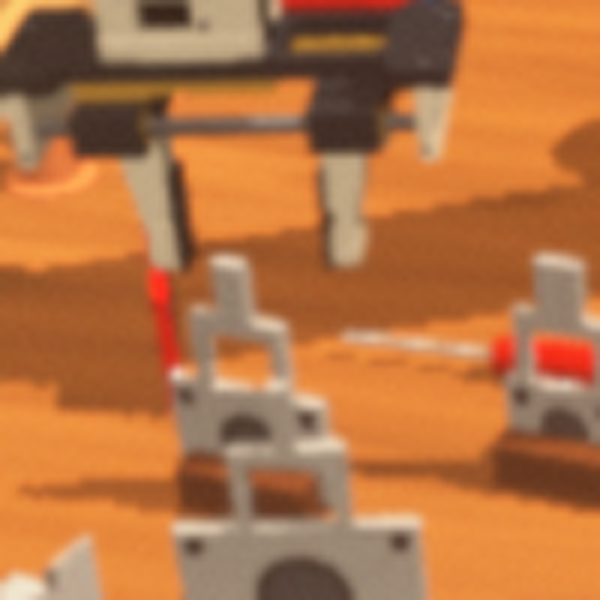

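The gripper hangs open above the large template, with fingertips at (172,265) and (345,262). The large's bar is below at (288,450) and the medium's stem at (232,290). I'm descending.

Request:
{"name": "send_rows", "arguments": {"plan": [[[-0.05, 0, 1.5, 0, 0, 0], [-0.05, -0.05, 3.2, 0, 0, 0], [-0.05, -0.05, 5, 0, 0, 0], [-0.05, -0.05, 6.6, 0, 0, 0], [-0.05, -0.05, 8, 0, 0, 0], [-0.05, -0.05, 9, 0, 0, 0], [-0.05, -0.05, 9.4, 0, 0, 0], [-0.05, -0.05, 9.4, 0, 0, 0]]]}}

```text
clock: 2.2
tool_pos: [0.6505, -0.2581, 0.1564]
orientation: [180.0, -0.1, -164.6]
force: [-0.0, 0.9, -0.2]
opening: 0.0613
gripper_force: 0.0
```

Request:
{"name": "send_rows", "arguments": {"plan": [[[0, 0, 0, 0, 0, 0], [0, 0, 0, 0, 0, 0], [0, 0, 0, 0, 0, 0], [0, 0, 0, 0, 0, 0], [0, 0, 0, 0, 0, 0], [0, 0, 0, 0, 0, 0], [0, 0, 0, 0, 0, 0], [0, 0, 0, 0, 0, 0]]], "fingers": 0}}

```text
clock: 2.87
tool_pos: [0.6514, -0.2576, 0.1574]
orientation: [-180.0, 0.0, -164.6]
force: [0.2, 0.6, 0.6]
opening: 0.0138
gripper_force: 0.4
```

```bash
python3 go.py .6525 -.2557 .156 -164.6;python3 - <<'E'
from plant import ctrl
print(ctrl.get_obs()['gripper_force'])
E
```

```text
t 2.8667 pos [ 0.6514 -0.2576  0.1574] rpy [-180.      0.   -164.56] F [0.24 0.62 0.6 ] M [ 0.3  0.2 -0. ] open 0.0138 joints [ -5.7  26.3  -2.3  -0.  -61.5 -68.9]
shift cm [-0.15  0.15  0.14] turn [-0.    0.    0.04]
0.41040027514100075
```

Request:
{"name": "send_rows", "arguments": {"plan": [[[0, 0, 0, 0, 0, 0], [0, 0, 0, 0, 0, 0], [0, 0, 0, 0, 0, 0], [0, 0, 0, 0, 0, 0]]]}}

```text
clock: 3.2
tool_pos: [0.6512, -0.2575, 0.157]
orientation: [180.0, -0.0, -164.6]
force: [-0.4, -0.3, -1.3]
opening: 0.0097
gripper_force: 30.0
```

Request:
{"name": "send_rows", "arguments": {"plan": [[[0, 0, -0.3, 0, 0, 0], [0, 0, -0.8, 0, 0, 0], [0, 0, -1.4, 0, 0, 0], [0, 0, -2, 0, 0, 0], [0, 0, -2.6, 0, 0, 0], [0, 0, -3.2, 0, 0, 0], [0, 0, -3.6, 0, 0, 0], [0, 0, -3.6, 0, 0, 0]]]}}

```text
clock: 3.87
tool_pos: [0.652, -0.2578, 0.195]
orientation: [-179.9, 0.1, -164.6]
force: [0.1, 0.3, -2.0]
opening: 0.0096
gripper_force: 30.0
```

```bash
python3 go.py .552 .0983 .29 -165.6;python3 - <<'E'
from plant import ctrl
print(ctrl.get_obs()['gripper_force'])
E
```

```text
t 3.8667 pos [ 0.652  -0.2578  0.195 ] rpy [-1.7994e+02  1.1000e-01 -1.6456e+02] F [ 0.1   0.33 -1.99] M [-0.06 -0.03  0.  ] open 0.0096 joints [ -5.7  24.7   0.3   0.  -65.5 -68.9]
shift cm [ 0.14 36.98 -9.54] turn [-0.06  0.11  1.04]
29.991127252578735
```

Request:
{"name": "send_rows", "arguments": {"plan": [[[0, 0, -1.5, 0, 0, 0], [0, 0, -3.5, 0, 0, 0], [0, 0, -6, 0, 0, 0.5], [0, 1, -8, 0, 0, 1], [0, 2.5, -9.3, 0, 0, 1], [0, 4.5, -9.5, 0, 0, 1], [0, 7, -9.5, 0, 0, 1], [0, 9.5, -9.5, 0, 0, 1]]]}}

```text
clock: 4.53
tool_pos: [0.6253, -0.1646, 0.2881]
orientation: [180.0, -0.0, -165.6]
force: [0.6, 0.6, -2.5]
opening: 0.0095
gripper_force: 30.0
```

```bash
python3 go.py .5456 .1066 .29 -165.6
```

```text
t 4.5333 pos [ 0.6253 -0.1646  0.2881] rpy [ 179.96   -0.   -165.58] F [ 0.6   0.6  -2.46] M [ 0.07 -0.04 -0.06] open 0.0095 joints [  2.5  16.6   0.6  -0.  -74.  -78.1]
shift cm [ 0.97 28.25 -0.17] turn [ 0.04 -0.    0.02]
```

Request:
{"name": "send_rows", "arguments": {"plan": [[[0.1, 2.5, 0, 0, 0, 0], [0.2, 5.5, 0, 0, 0, 0], [0.3, 9, 0, 0, 0, 0], [0.5, 12.5, 0, 0, 0, 0], [0.6, 16, 0, 0, 0, 0], [0.8, 19.5, 0, 0, 0, 0], [0.9, 23, 0, 0, 0, 0], [1, 25.5, 0, 0, 0, 0]]]}}

```text
clock: 5.2
tool_pos: [0.5511, 0.0811, 0.2882]
orientation: [179.9, -0.0, -165.5]
force: [0.9, 0.8, -2.0]
opening: 0.0093
gripper_force: 30.0
```

Request:
{"name": "send_rows", "arguments": {"plan": [[[0, 1.2, 0, 0, 0, 0], [0, 2, 0, 0, 0, 0], [0, 2.5, 0.5, 0, 0, 0], [0, 2.7, 1.5, 0, 0, 0], [0, 2.7, 2.8, 0, 0, 0], [0, 2.7, 4, 0, 0, 0], [0, 2.7, 4.8, 0, 0, 0], [0, 2.7, 5.2, 0, 0, 0]]]}}

```text
clock: 5.87
tool_pos: [0.5455, 0.1033, 0.2342]
orientation: [-180.0, -0.2, -165.6]
force: [-0.2, 0.6, -2.6]
opening: 0.0096
gripper_force: 30.0
```

```bash
python3 - <<'E'
from h import *
s=take('scene','scene2');t=take('top','top2')
comp(s,'c3',[(255,130,355,265)],4)
a=cv2.imread('pics/c3.png');comp(t,'c3b',[(150,95,250,230)],4);b=cv2.imread('pics/c3b.png');cv2.imwrite('pics/c3.png',np.hstack([a,b]))
E
python3 go.py .5456 .1066 .23 -165.6
```

```text
t 5.9667 pos [0.5459 0.1037 0.2352] rpy [-1.7997e+02 -1.1000e-01 -1.6562e+02] F [ 0.13 -0.14 -2.58] M [ 0.03 -0.02  0.01] open 0.0096 joints [  30.9    9.8  -15.3   -0.   -65.  -106.6]
shift cm [-0.04  0.29  0.52] turn [-0.03 -0.11 -0.02]
```

View pics/c3.png

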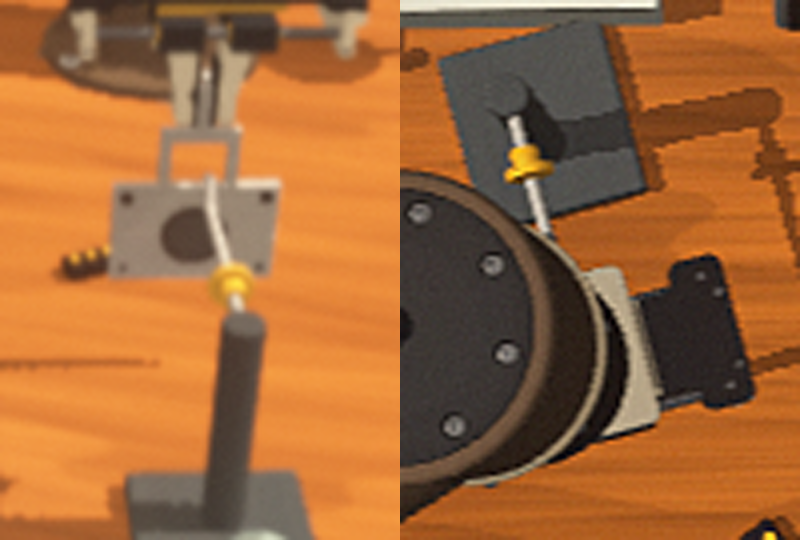

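The template hangs upright in the gripper before the nose: bar corners (165,130) and (240,127), plate corners (115,185) and (278,180), nose tip (210,180). I'm fitting its pose before threading.

```bash
cat > fit2.py <<'E'
from fit import *
from scipy.optimize import least_squares
def held(s,n,o,box,f,x0,lock=None):
    """fit template pose (x,y,yaw,z of bottom) from crop pixels o"""
    P=pts(n)
    nat=lambda v:(box[0]+(v[0]+.5)/f-.5,box[1]+(v[1]+.5)/f-.5)
    def r(p): return np.ravel([proj(s,w(p,np.add(P[k],(0,0,p[3]*1000))))-nat(v) for k,v in o.items()]+[[200*(p[0]-x0[0])]*2])
    q=least_squares(r,x0).x; return q,r(q)
def inhook(q,eye):
    H=np.array([.7248,.1526]);a=np.radians(14.38);c=np.array([np.cos(a),np.sin(a)])
    d=q[:2]-(H-.13*c); return (d@c).round(4),(d@[-c[1],c[0]]).round(4),(q[3]+eye-.174).round(4)
E
python3 - <<'E'
from fit2 import *
s=load('scene2')
q,r=held(s,'L',{'bl':(163,129),'br':(241,126),'pl':(114,186),'pr':(279,181),'ql':(107,276),'qr':(272,277)},(255,130),4,[.5456,.1036,.25,.09])
print(q.round(4),np.degrees(q[2]),r.round(1),inhook(q,.114))
E
```

```text
[0.5456 0.1024 0.2617 0.0856] 14.994462048847861 [-0.3 -0.   0.2  0.5 -0.3 -0.5  0.5  0.2  0.3  0.4 -0.5 -0.6  0.   0. ] (np.float64(-0.056), np.float64(-0.0041), np.float64(0.0256))
```

Request:
{"name": "send_rows", "arguments": {"plan": [[[0, 0.1, 0.1, 0, 0, 0], [0, 0.3, 0.3, 0, 0, 0], [0, 0.4, 0.45, 0, 0, 0], [0, 0.4, 0.45, 0, 0, 0]]]}}

```text
clock: 6.3
tool_pos: [0.5451, 0.1086, 0.2319]
orientation: [180.0, 0.0, -165.6]
force: [-0.8, 0.2, -3.2]
opening: 0.0096
gripper_force: 30.0
```

Request:
{"name": "send_rows", "arguments": {"plan": [[[-0.4, 0, 0, 0, 0, 0], [-1.2, 0, 0, 0, 0, 0], [-2.2, 0, 0, 0, 0, 0], [-3.2, 0, 0, 0, 0, 0], [-4.2, 0, 0, 0, 0, 0], [-5.2, 0, 0, 0, 0, 0], [-6, 0, 0, 0, 0, 0], [-6.4, 0, 0, 0, 0, 0]]]}}

```text
clock: 6.97
tool_pos: [0.6084, 0.1246, 0.2313]
orientation: [-180.0, -0.0, -165.6]
force: [0.3, 0.1, -2.1]
opening: 0.0097
gripper_force: 30.0
```

```bash
python3 - <<'E'
from h import *
s=take('scene','scene3');t=take('top','top3')
comp(s,'c4',[(255,130,355,250)],4)
a=cv2.imread('pics/c4.png');comp(t,'c4b',[(150,95,250,215)],4);b=cv2.imread('pics/c4b.png');cv2.imwrite('pics/c4.png',np.hstack([a,b]))
E
python3 go.py .6183 .1253 .23 -165.6
```

```text
t 7.0667 pos [0.6077 0.1244 0.2313] rpy [-1.7999e+02 -5.0000e-02 -1.6558e+02] F [ 0.35 -0.59 -2.46] M [ 0.05 -0.03 -0.  ] open 0.0095 joints [  29.6   16.    -7.7    0.   -66.3 -105.2]
shift cm [-1.05 -0.18  0.12] turn [-0.01 -0.05  0.02]
```

View pics/c4.png

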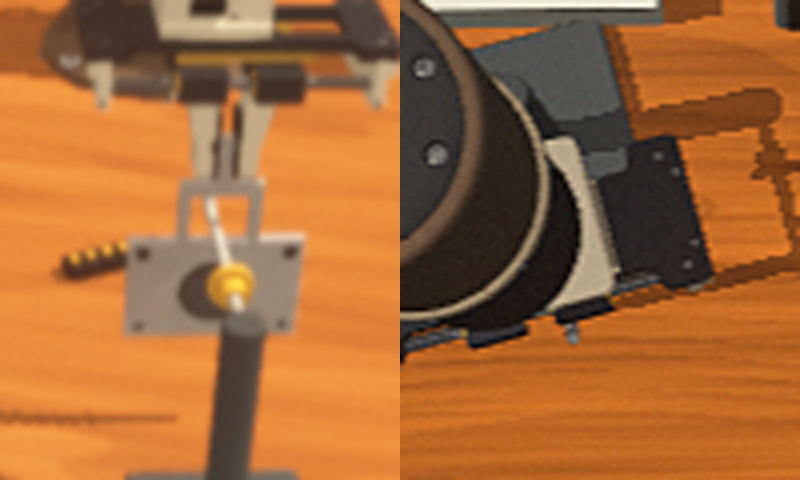

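The arm runs through the loop: the nose tip at (210,200) is seen inside the opening (190–250, 195–240). I'm checking the offset and then lowering.

```bash
python3 - <<'E'
from fit2 import *
s=load('scene3')
q,r=held(s,'L',{'bl':(179,182),'br':(265,178),'pl':(126,240),'pr':(305,235),'ql':(124,334),'qr':(293,334)},(255,130),4,[.6077,.1244,.25,.08])
print(q.round(4),np.degrees(q[2]),r.round(1),inhook(q,.114))
E
```

```text
[0.6081 0.1233 0.2592 0.0823] 14.85298247412796 [ 0.2 -0.1 -0.2  0.6  0.5 -0.4 -0.   0.3 -0.4  0.1 -0.2 -0.6  0.1  0.1] (np.float64(0.0097), np.float64(0.0006), np.float64(0.0223))
```

Request:
{"name": "send_rows", "arguments": {"plan": [[[0, 0, 0.3, 0, 0, 0], [0, 0, 0.6, 0, 0, 0], [0, 0, 0.9, 0, 0, 0], [0, 0, 1.2, 0, 0, 0], [0, 0, 1.4, 0, 0, 0], [0, 0, 1.6, 0, 0, 0], [0, 0, 1.6, 0, 0, 0], [0, 0, 1.6, 0, 0, 0]]]}}

```text
clock: 7.73
tool_pos: [0.6071, 0.1243, 0.2158]
orientation: [-180.0, -0.0, -165.6]
force: [-0.5, 0.3, -2.2]
opening: 0.0097
gripper_force: 30.0
```

```bash
python3 - <<'E'
from fit2 import *
p=np.array([.7248,.1526,np.radians(14.38)])
th=np.linspace(0,2*np.pi,60)
for n,box in(('top0',(172,125,192,145)),('top2',(268,0,292,0)),('scene0',(305,190,320,210))):
    s=load(n)
    if n=='top2': box=(172,125,192,145)
    im=cv2.cvtColor(s['img'],cv2.COLOR_RGB2HSV)[box[1]:box[3],box[0]:box[2]].astype(int)
    big=cv2.resize(im.astype(np.float32),None,fx=4,fy=4)
    m=(big[...,0]>19)&(big[...,0]<32)&(big[...,1]>150)
    v,u=np.nonzero(m);uv=np.c_[box[0]+(u+.5)/4-.5,box[1]+(v+.5)/4-.5]
    d=proj(s,w(p,(-145,0,170)))-proj(s,w(p,(-30,0,170)));d/=np.linalg.norm(d)
    print(n,m.sum(),'mask',uv.min(0),uv.max(0),'ext',(uv@d).min().round(2),(uv@d).max().round(2))
    for xc in(.06,.07,.08):
        c=lambda dx:np.array([proj(s,w(p,(-130+(xc+dx)*1000,15*np.cos(t),170+15*np.sin(t)))) for t in th])@d
        print(xc,'front ext',c(0).min().round(2),c(0).max().round(2),'flange back',c(.006).min().round(2),c(.006).max().round(2))
E
```

```text
top0 595 mask [175.875 130.875] [186.625 140.125] ext 174.08 182.76
0.06 front ext 188.46 190.72 flange back 185.98 188.32
0.07 front ext 184.32 186.71 flange back 181.84 184.31
0.08 front ext 180.19 182.7 flange back 177.71 180.3
top2 645 mask [175.875 131.125] [186.875 140.125] ext 174.08 182.7
0.06 front ext 188.46 190.72 flange back 185.98 188.32
0.07 front ext 184.32 186.71 flange back 181.84 184.31
0.08 front ext 180.19 182.7 flange back 177.71 180.3
scene0 640 mask [309.625 195.375] [316.875 202.625] ext -276.71 -269.0
0.06 front ext -274.17 -264.66 flange back -275.54 -266.0
0.07 front ext -276.46 -266.9 flange back -277.85 -268.27
0.08 front ext -278.79 -269.19 flange back -280.21 -270.59
```

Request:
{"name": "send_rows", "arguments": {"plan": [[[0, 0, 0.2, 0, 0, 0], [0, 0, 0.4, 0, 0, 0], [0, 0, 0.4, 0, 0, 0]]]}}

```text
clock: 7.98
tool_pos: [0.6069, 0.1243, 0.2114]
orientation: [180.0, -0.0, -165.6]
force: [-1.0, -0.2, -2.0]
opening: 0.0098
gripper_force: 30.0
```

Request:
{"name": "send_rows", "arguments": {"plan": [[[-0.3, 0, 0, 0, 0, 0], [-0.9, 0, 0, 0, 0, 0], [-1.5, 0, 0, 0, 0, 0], [-2.1, 0, 0, 0, 0, 0], [-2.6, 0, 0, 0, 0, 0], [-2.9, 0, 0, 0, 0, 0], [-3, 0, 0, 0, 0, 0], [-3, 0, 0, 0, 0, 0]]]}}

```text
clock: 8.65
tool_pos: [0.6364, 0.1319, 0.2115]
orientation: [-180.0, -0.0, -165.6]
force: [-0.4, -0.5, -2.5]
opening: 0.0096
gripper_force: 30.0
```

Request:
{"name": "send_rows", "arguments": {"plan": [[[-0.3, 0, 0, 0, 0, 0], [-0.8, 0, 0, 0, 0, 0], [-1.3, 0, 0, 0, 0, 0], [-1.8, 0, 0, 0, 0, 0], [-2.2, 0, 0, 0, 0, 0], [-2.5, 0, 0, 0, 0, 0], [-2.6, 0, 0, 0, 0, 0], [-2.6, 0, 0, 0, 0, 0]]]}}

```text
clock: 9.32
tool_pos: [0.6616, 0.1383, 0.2116]
orientation: [-180.0, -0.0, -165.6]
force: [0.6, -0.9, -3.1]
opening: 0.0101
gripper_force: 30.0
```

```bash
python3 go.py .6683 .1393 .211 -165.6; python3 - <<'E'
from h import *
s=take('scene','scene4');t=take('top','top4')
save(s,'c5',(265,130,365,230),6)
E
```

```text
t 9.3167 pos [0.6616 0.1383 0.2116] rpy [-1.8000e+02 -2.0000e-02 -1.6557e+02] F [ 0.56 -0.93 -3.15] M [ 0.   -0.03 -0.03] open 0.0101 joints [  28.3   21.8   -1.9   -0.   -66.3 -103.9]
shift cm [-0.68 -0.08  0.06] turn [-0.   -0.02  0.03]
```

View pics/c5.png

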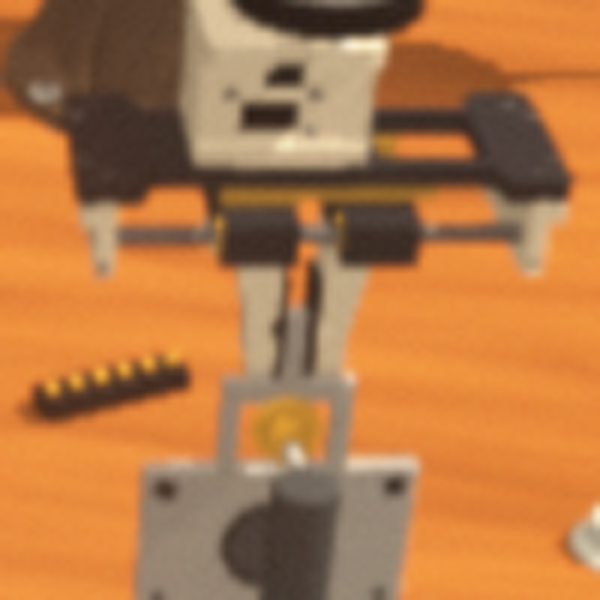

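The collar at (288,428) sits just behind the loop bar at (288,385), and there is no contact force yet. I'll creep on in small steps, watching the force.

Request:
{"name": "send_rows", "arguments": {"plan": [[[-0.1, 0, 0, 0, 0, 0], [-0.2, 0, 0, 0, 0, 0], [-0.3, 0, 0, 0, 0, 0], [-0.3, 0, 0, 0, 0, 0]]]}}

```text
clock: 9.75
tool_pos: [0.6644, 0.1391, 0.2119]
orientation: [180.0, 0.0, -165.6]
force: [1.4, 0.1, -3.0]
opening: 0.0096
gripper_force: 30.0
```

Request:
{"name": "send_rows", "arguments": {"plan": [[[-0.1, 0, 0, 0, 0, 0], [-0.2, 0, 0, 0, 0, 0], [-0.2, 0, 0, 0, 0, 0]]]}}

```text
clock: 10.0
tool_pos: [0.6664, 0.1397, 0.2118]
orientation: [-180.0, 0.0, -165.6]
force: [0.8, 0.9, -2.4]
opening: 0.0098
gripper_force: 30.0
```

Request:
{"name": "send_rows", "arguments": {"plan": [[[-0.1, 0, 0, 0, 0, 0], [-0.2, 0, 0, 0, 0, 0], [-0.2, 0, 0, 0, 0, 0]]]}}

```text
clock: 10.25
tool_pos: [0.6677, 0.1399, 0.2117]
orientation: [-180.0, -0.1, -165.6]
force: [-1.9, -0.6, -1.9]
opening: 0.0097
gripper_force: 30.0
```

Request:
{"name": "send_rows", "arguments": {"plan": [[[-0.1, 0, 0, 0, 0, 0], [-0.15, 0, 0, 0, 0, 0], [-0.15, 0, 0, 0, 0, 0]]]}}

```text
clock: 10.5
tool_pos: [0.6681, 0.1399, 0.2116]
orientation: [-180.0, -0.2, -165.6]
force: [-7.4, -1.5, 1.4]
opening: 0.0096
gripper_force: 30.0
```

```bash
python3 go.py .6683 .1393 .211 -165.6; cat > col.py <<'E'
import sys
from fit2 import *
n=sys.argv[1]; s=take('scene',n); ref=load('scene4')
g=lambda s:cv2.cvtColor(s['img'],cv2.COLOR_RGB2HSV)
def m(s):
    c=cv2.resize(s['img'][190:216,300:326].astype(np.float32),None,fx=8,fy=8,interpolation=cv2.INTER_CUBIC)
    y=np.clip(np.minimum(c[...,0],c[...,1]*1.25)-c[...,2]-60,0,None); h=cv2.cvtColor(np.clip(c,0,255).astype(np.uint8),cv2.COLOR_RGB2HSV)
    k=((h[...,0]>19)&(h[...,0]<34)&(h[...,1]>130)); v,u=np.nonzero(k); return 300+u.mean()/8,190+v.mean()/8,k.sum(),190+np.percentile(v,97)/8
print('ref',np.round(m(ref),2),'now',np.round(m(s),2))
E
python3 col.py scene5
```

```text
t 10.5 pos [0.6681 0.1399 0.2116] rpy [-179.99   -0.2  -165.57] F [-7.36 -1.5   1.39] M [-0.27  2.69 -0.  ] open 0.0096 joints [  28.1   22.5   -0.8   -0.   -66.9 -103.7]
shift cm [-0.01 -0.07  0.06] turn [-0.01 -0.2   0.03]col.py:8: RuntimeWarning: Mean of empty slice.
  k=((h[...,0]>19)&(h[...,0]<34)&(h[...,1]>130)); v,u=np.nonzero(k); return 300+u.mean()/8,190+v.mean()/8,k.sum(),190+np.percentile(v,97)/8
  ret = ret.dtype.type(ret / rcount)
Traceback (most recent call last):
  File "col.py", line 9, in <module>
    print('ref',np.round(m(ref),2),'now',np.round(m(s),2))
                         ~^^^^^
  File "col.py", line 8, in m
    k=((h[...,0]>19)&(h[...,0]<34)&(h[...,1]>130)); v,u=np.nonzero(k); return 300+u.mean()/8,190+v.mean()/8,k.sum(),190+np.percentile(v,97)/8
                                                                                                                        ~~~~~~~~~~~~~^^^^^^
IndexError: index 0 is out of bounds for axis 0 with size 0
```

Request:
{"name": "send_rows", "arguments": {"plan": [[[-0.1, 0, 0, 0, 0, 0], [-0.2, 0, 0, 0, 0, 0], [-0.2, 0, 0, 0, 0, 0]]]}}

```text
clock: 10.8
tool_pos: [0.6698, 0.1404, 0.2117]
orientation: [-180.0, -0.2, -165.6]
force: [-7.6, -1.2, 1.6]
opening: 0.0098
gripper_force: 30.0
```

Request:
{"name": "send_rows", "arguments": {"plan": [[[-0.1, 0, 0, 0, 0, 0], [-0.15, 0, 0, 0, 0, 0], [-0.15, 0, 0, 0, 0, 0]]]}}

```text
clock: 11.05
tool_pos: [0.6712, 0.1408, 0.2117]
orientation: [-180.0, -0.2, -165.6]
force: [-7.2, -1.9, 1.9]
opening: 0.0097
gripper_force: 30.0
```

```bash
cat > col.py <<'E'
import sys
from fit2 import *
# shift of the collar patch between scene pictures, px, and the model px per mm along the arm
a,b=load(sys.argv[1]),(load if len(sys.argv)>3 else lambda n:take('scene',n))(sys.argv[2])
g=lambda s:cv2.cvtColor(s['img'],cv2.COLOR_RGB2GRAY).astype(np.float32)-0
def ch(s): return s['img'][...,2].astype(np.float32)
t=cv2.resize(ch(a)[196:207,306:320],None,fx=8,fy=8,interpolation=cv2.INTER_CUBIC)
w2=cv2.resize(ch(b)[191:212,301:325],None,fx=8,fy=8,interpolation=cv2.INTER_CUBIC)
_,v,_,l=cv2.minMaxLoc(cv2.matchTemplate(w2,t,cv2.TM_CCOEFF_NORMED));print('match',round(v,3),'shift px',(l[0]/8-5,l[1]/8-5))
p=np.array([.7248,.1526,np.radians(14.38)]);print('px per 10mm',proj(b,w(p,(-40,0,170)))-proj(b,w(p,(-50,0,170))))
E
python3 col.py scene4 scene5 1; python3 col.py scene4 scene6; python3 go.py .6683 .1393 .211 -165.6
```

```text
match 0.942 shift px (0.0, 0.625)
px per 10mm [0.60154794 2.27518362]
match 0.937 shift px (0.25, 1.375)
px per 10mm [0.60154794 2.27518362]
t 11.1 pos [0.6712 0.1408 0.2117] rpy [-179.99   -0.21 -165.57] F [-7.44  0.12  2.8 ] M [-0.38  2.92  0.01] open 0.0094 joints [  28.1   22.8   -0.3   -0.   -67.1 -103.6]
shift cm [ 0.32 -0.07  0.07] turn [-0.01 -0.21  0.03]
```

The steady 7.5 N and the 3 mm of travel show that the collar has shifted about 3–4 mm. Now I ease off, lower and release.

Request:
{"name": "send_rows", "arguments": {"plan": [[[0.1, 0, 0, 0, 0, 0], [0.1, 0, 0.1, 0, 0, 0], [0.1, 0, 0.2, 0, 0, 0], [0.1, 0, 0.25, 0, 0, 0], [0.1, 0, 0.25, 0, 0, 0], [0.1, 0, 0.25, 0, 0, 0]]]}}

```text
clock: 11.6
tool_pos: [0.6711, 0.1406, 0.2091]
orientation: [-180.0, -0.1, -165.6]
force: [-5.4, -1.5, -0.4]
opening: 0.0094
gripper_force: 30.0
```

Request:
{"name": "send_rows", "arguments": {"plan": [[[0, 0, 0, 0, 0, 0], [0, 0, 0, 0, 0, 0], [0, 0, 0, 0, 0, 0], [0, 0, 0, 0, 0, 0], [0, 0, 0, 0, 0, 0], [0, 0, 0, 0, 0, 0]]], "fingers": 0.45}}

```text
clock: 12.1
tool_pos: [0.6722, 0.1412, 0.2095]
orientation: [180.0, 0.0, -165.6]
force: [0.2, -0.1, 1.3]
opening: 0.0384
gripper_force: 0.0
```

Request:
{"name": "send_rows", "arguments": {"plan": [[[0, 0, -0.5, 0, 0, 0], [0, 0, -1.2, 0, 0, 0], [0, 0, -2.2, 0, 0, 0], [0, 0, -3.5, 0, 0, 0], [0, 0, -5, 0, 0, 0], [0, 0, -6.5, 0, 0, 0], [0, 0, -7.5, 0, 0, 0], [0, 0, -8, 0, 0, 0]]]}}

```text
clock: 12.77
tool_pos: [0.6727, 0.1412, 0.2922]
orientation: [180.0, 0.2, -165.6]
force: [0.6, 0.8, 0.3]
opening: 0.0396
gripper_force: 0.0
```

```bash
python3 go.py .5199 -.3404 .25 -185; python3 - <<'E'
from h import *
s=take('scene','scene7');t=take('top','top7')
save(s,'c6',(255,130,355,250),5)
E
```

```text
t 12.7667 pos [0.6727 0.1412 0.2922] rpy [ 179.99    0.19 -165.56] F [0.65 0.77 0.29] M [-0.01 -0.05 -0.03] open 0.0396 joints [  28.1   20.3    6.4    0.   -75.9 -103.6]
shift cm [ 26.82 -42.82   4.12] turn [ 0.05  0.19 19.44]
```

View pics/c6.png

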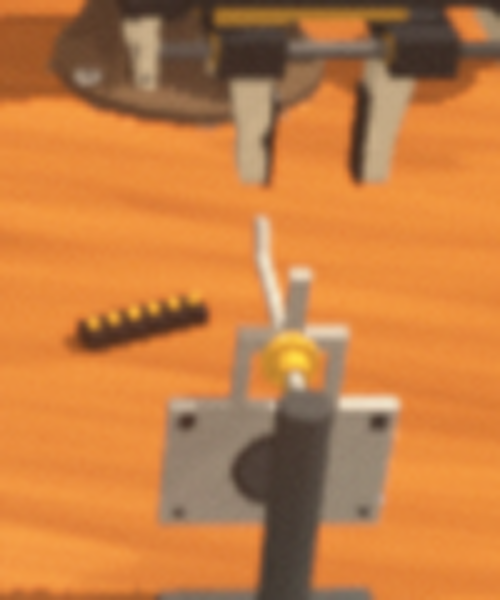

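The large hangs upright on the arm and against the collar (collar (292,358), bar (293,333), stem top (300,272)), and the gripper is clear. I'm checking the numbers in code.

```bash
python3 col.py scene0 scene7 1; python3 - <<'E'
from fit2 import *
s=load('scene7')
q,r=held(s,'L',{'bl':(238,330),'br':(350,327),'pl':(168,401),'pr':(400,400),'ql':(159,521),'qr':(379,522),'sl':(290,269),'sr':(311,269)},(255,130),5,[.671,.1395,.25,.06])
print(q.round(4),np.degrees(q[2]),r.round(1),inhook(q,.114))
E
```

```text
match 0.751 shift px (0.25, 1.375)
px per 10mm [0.60154794 2.27518362]
[0.6717 0.1391 0.2351 0.0617] 13.468561663755148 [-0.2 -0.3 -0.4  0.3  0.2 -0.2  0.1 -0.2  0.4 -0.1  0.8 -0.6 -0.3  0.5
 -0.5  0.5  0.1  0.1] (np.float64(0.0752), np.float64(0.0002), np.float64(0.0017))
```

Request:
{"name": "send_rows", "arguments": {"plan": [[[2, -2, 0, 0, 0, 1], [5, -5, 0, 0, 0, 3], [7.5, -8, 0, 0, 0, 5], [10, -11, 0, 0, 0, 7], [12, -14.5, 0.5, 0, 0, 10], [14, -18, 1, 0, 0, 13], [16, -21.5, 2, 0, 0, 16], [18, -25, 3, 0, 0, 19.4]]], "fingers": 0.7}}

```text
clock: 13.53
tool_pos: [0.5588, -0.1474, 0.2587]
orientation: [180.0, 0.0, 174.9]
force: [1.5, 0.8, 0.3]
opening: 0.0616
gripper_force: 0.0
```

```bash
python3 go.py .5199 -.3404 .24 -185
```

```text
t 13.5333 pos [ 0.5588 -0.1474  0.2587] rpy [179.99   0.   174.92] F [1.55 0.76 0.32] M [-0.06 -0.14 -0.02] open 0.0616 joints [  4.6  11.  -10.7  -0.  -68.3 -99.7]
shift cm [  2.17 -19.57   1.87] turn [ 0.01  0.   -0.08]
```

Request:
{"name": "send_rows", "arguments": {"plan": [[[0.3, -2, 0.2, 0, 0, 0], [0.6, -5, 0.5, 0, 0, 0], [1, -8.5, 0.9, 0, 0, 0], [1.4, -12, 1.3, 0, 0, 0], [1.8, -15.5, 1.6, 0, 0, 0], [2, -18, 1.8, 0, 0, 0], [2.2, -19.3, 1.9, 0, 0, 0], [2.2, -19.6, 1.9, 0, 0, 0]]]}}

```text
clock: 14.2
tool_pos: [0.5198, -0.3411, 0.2389]
orientation: [180.0, -0.1, 174.9]
force: [-0.4, 0.4, 0.1]
opening: 0.0614
gripper_force: 0.0
```

```bash
python3 go.py .5199 -.3404 .142 -185
```

```text
t 14.2 pos [ 0.5198 -0.3411  0.2389] rpy [ 1.7997e+02 -1.3000e-01  1.7488e+02] F [-0.41  0.35  0.07] M [-0.02 -0.04  0.03] open 0.0614 joints [-15.3  15.9  -6.9  -0.  -67.4 -79.8]
shift cm [-0.03  0.06  9.69] turn [ 0.03 -0.13 -0.12]
```

Request:
{"name": "send_rows", "arguments": {"plan": [[[0, 0, 1.5, 0, 0, 0], [0, 0, 3.3, 0, 0, 0], [0, 0, 5.2, 0, 0, 0], [0, 0, 7, 0, 0, 0], [0, 0, 8.5, 0, 0, 0], [0, 0, 9.4, 0, 0, 0], [0, 0, 9.7, 0, 0, 0], [0, 0, 9.7, 0, 0, 0]]]}}

```text
clock: 14.87
tool_pos: [0.521, -0.3387, 0.1427]
orientation: [180.0, -0.1, 175.1]
force: [0.1, 1.1, 0.7]
opening: 0.0613
gripper_force: 0.0
```

Request:
{"name": "send_rows", "arguments": {"plan": [[[0, 0, 0, 0, 0, 0], [0, 0, 0, 0, 0, 0], [0, 0, 0, 0, 0, 0], [0, 0, 0, 0, 0, 0], [0, 0, 0, 0, 0, 0], [0, 0, 0, 0, 0, 0], [0, 0, 0, 0, 0, 0], [0, 0, 0, 0, 0, 0]]], "fingers": 0}}

```text
clock: 15.53
tool_pos: [0.5211, -0.3393, 0.1434]
orientation: [180.0, 0.0, 175.0]
force: [0.1, 0.9, -2.8]
opening: 0.0176
gripper_force: 29.9
```

Request:
{"name": "send_rows", "arguments": {"plan": [[[0, 0, 0, 0, 0, 0], [0, 0, 0, 0, 0, 0], [0, 0, 0, 0, 0, 0]]]}}

```text
clock: 15.78
tool_pos: [0.5209, -0.3391, 0.143]
orientation: [180.0, -0.0, 175.0]
force: [-0.4, -0.0, -1.8]
opening: 0.0179
gripper_force: 29.9
```

Request:
{"name": "send_rows", "arguments": {"plan": [[[0, 0, -0.8, 0, 0, 0], [0, 0, -2, 0, 0, 0], [0, 0, -3.6, 0, 0, 0], [0, 0, -5.5, 0, 0, 0], [0, 0, -8, 0, 0, 0], [0, 0, -10.5, 0, 0, 0], [0, 0, -12.7, 0, 0, 0], [0, 0, -13.7, 0, 0, 0]]]}}

```text
clock: 16.45
tool_pos: [0.522, -0.3398, 0.2844]
orientation: [-179.9, 0.2, 175.1]
force: [0.2, -1.0, -1.0]
opening: 0.018
gripper_force: 29.9
```

```bash
python3 go.py .5456 .1066 .28 -165.6
```

```text
t 16.45 pos [ 0.522  -0.3398  0.2844] rpy [-179.9     0.25  175.05] F [ 0.21 -0.99 -1.01] M [-0.09 -0.15 -0.01] open 0.018 joints [-15.1  14.3  -3.1   0.1 -72.4 -79.9]
shift cm [ 1.5  44.68  0.35] turn [ -0.14   0.23 -19.35]
```

Request:
{"name": "send_rows", "arguments": {"plan": [[[0, 1.5, 0, 0, 0, -2], [0.1, 4, 0, 0, 0, -4.5], [0.2, 7, 0, 0, 0, -7], [0.3, 10, 0, 0, 0, -10], [0.5, 13, 0, 0, 0, -13], [0.6, 16.5, 0, 0, 0, -16], [0.7, 20, 0, 0, 0, -18.5], [0.8, 23.5, 0, 0, 0, -19.3]]]}}

```text
clock: 17.12
tool_pos: [0.5329, -0.1029, 0.2801]
orientation: [180.0, -0.0, -165.5]
force: [0.8, -0.3, -2.9]
opening: 0.0177
gripper_force: 29.9
```

```bash
python3 go.py .5456 .1066 .231 -165.6
```

```text
t 17.1167 pos [ 0.5329 -0.1029  0.2801] rpy [ 1.7998e+02 -3.0000e-02 -1.6554e+02] F [ 0.79 -0.33 -2.94] M [ 0.02 -0.15  0.  ] open 0.0177 joints [  9.8   6.8 -12.9  -0.  -70.3 -85.3]
shift cm [-6.46 19.97  4.91] turn [ 0.02 -0.03  0.06]
```

Request:
{"name": "send_rows", "arguments": {"plan": [[[-1, 3, 0, 0, 0, 0], [-2, 6.2, 0, 0, 0, 0], [-3.1, 9.6, 0, 0, 0, 0], [-4.2, 13, 0, 0, 0, 0], [-5.2, 16.2, 0, 0, 0, 0], [-6, 18.6, 0, 0, 0, 0], [-6.4, 19.8, 0, 0, 0, 0], [-6.5, 20, 0, 0, 0, 0]]]}}

```text
clock: 17.78
tool_pos: [0.5467, 0.1076, 0.2797]
orientation: [180.0, -0.0, -165.5]
force: [0.5, -1.4, -2.0]
opening: 0.018
gripper_force: 29.9
```

Request:
{"name": "send_rows", "arguments": {"plan": [[[0, 0, 0.6, 0, 0, 0], [0, 0, 1.5, 0, 0, 0], [0, 0, 2.6, 0, 0, 0], [0, 0, 3.6, 0, 0, 0], [0, 0, 4.4, 0, 0, 0], [0, 0, 4.8, 0, 0, 0], [0, 0, 4.9, 0, 0, 0], [0, 0, 4.9, 0, 0, 0]]]}}

```text
clock: 18.45
tool_pos: [0.5469, 0.1051, 0.231]
orientation: [-180.0, -0.0, -165.7]
force: [-0.0, 0.2, -1.1]
opening: 0.0179
gripper_force: 29.9
```

```bash
python3 - <<'E'
from h import *
s=take('scene','scene8');take('top','top8')
a=s['img'][125:235,260:340,::-1];cv2.imwrite('pics/c7.png',cv2.resize(a,None,fx=5,fy=5,interpolation=cv2.INTER_CUBIC))
E
python3 go.py .5456 .1066 .231 -165.6
```

```text
t 18.55 pos [0.5473 0.1054 0.2318] rpy [ 1.8000e+02  4.0000e-02 -1.6567e+02] F [ 0.53 -0.29 -1.69] M [-0.04 -0.03  0.02] open 0.0174 joints [  31.    10.   -15.5    0.   -64.4 -106.7]
shift cm [0.14 0.16 0.08] turn [ 0.    0.04 -0.07]
```

Request:
{"name": "send_rows", "arguments": {"plan": [[[0, 0.1, 0.05, 0, 0, 0], [-0.4, 0.15, 0.1, 0, 0, 0], [-1.4, 0.15, 0.1, 0, 0, 0], [-2.5, 0.15, 0.1, 0, 0, 0], [-3.6, 0.15, 0.1, 0, 0, 0], [-4.7, 0.15, 0.1, 0, 0, 0], [-5.8, 0.15, 0.1, 0, 0, 0], [-6.3, 0.15, 0.1, 0, 0, 0]]]}}

```text
clock: 19.22
tool_pos: [0.6094, 0.1229, 0.2297]
orientation: [-180.0, -0.0, -165.7]
force: [-0.3, 0.5, -2.1]
opening: 0.0179
gripper_force: 29.9
```

```bash
python3 - <<'E'
from h import *
s=take('scene','scene9')
save(s,'c7',(260,130,350,235),5)
E
python3 go.py .6086 .1228 .212 -165.6
```

```text
t 19.2667 pos [0.6096 0.1229 0.2296] rpy [-1.7998e+02 -2.0000e-02 -1.6568e+02] F [ 0.95 -0.37 -0.84] M [ 0.01 -0.14  0.04] open 0.0179 joints [  29.4   16.2   -7.7    0.   -66.1 -105.1]
shift cm [0.1  0.02 1.76] turn [-0.02 -0.02 -0.08]
```

View pics/c7.png

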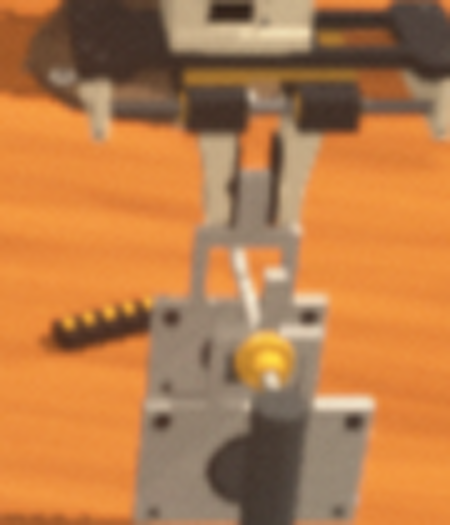

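The medium's loop (opening 205–285, 245–295) encloses the nose (238,255). The large hangs behind with its stem top at (276,275). Next I lower it and slide.

```bash
python3 - <<'E'
from fit2 import *
s=load('scene9')
q,r=held(s,'M',{'bl':(197,229),'br':(299,229),'pl':(155,298),'pr':(327,297),'sl':(240,172),'sr':(275,172)},(260,130),5,[.6096,.1229,.25,.096])
print(q.round(4),np.degrees(q[2]),r.round(1),inhook(q,.099))
E
```

```text
[0.6093 0.1217 0.2548 0.0966] 14.598983254194838 [-0.1 -0.   0.6 -0.2 -0.   0.3  0.6  0.1 -0.5 -0.  -0.6 -0.1 -0.1 -0.1] (np.float64(0.0104), np.float64(-0.0013), np.float64(0.0216))
```

Request:
{"name": "send_rows", "arguments": {"plan": [[[0, 0, 0.3, 0, 0, 0], [0, 0, 0.7, 0, 0, 0], [0, 0, 1.1, 0, 0, 0], [0, 0, 1.4, 0, 0, 0], [0, 0, 1.6, 0, 0, 0], [0, 0, 1.75, 0, 0, 0], [0, 0, 1.75, 0, 0, 0], [0, 0, 1.75, 0, 0, 0]]]}}

```text
clock: 19.93
tool_pos: [0.6076, 0.1225, 0.213]
orientation: [-180.0, 0.0, -165.7]
force: [0.5, -0.3, -2.2]
opening: 0.0178
gripper_force: 29.9
```

Request:
{"name": "send_rows", "arguments": {"plan": [[[-0.4, 0, 0.1, 0, 0, 0], [-1, 0, 0.15, 0, 0, 0], [-1.6, 0, 0.15, 0, 0, 0], [-2.2, 0, 0.15, 0, 0, 0], [-2.8, 0, 0.15, 0, 0, 0], [-3.4, 0, 0.15, 0, 0, 0], [-3.9, 0, 0.15, 0, 0, 0], [-4.2, 0, 0.15, 0, 0, 0]]]}}

```text
clock: 20.6
tool_pos: [0.6491, 0.133, 0.2111]
orientation: [-180.0, -0.0, -165.7]
force: [-0.5, 0.3, -2.4]
opening: 0.0177
gripper_force: 29.9
```

Request:
{"name": "send_rows", "arguments": {"plan": [[[-0.3, 0, 0, 0, 0, 0], [-0.6, 0, 0, 0, 0, 0], [-0.8, 0, 0, 0, 0, 0], [-1, 0, 0, 0, 0, 0], [-1, 0, 0, 0, 0, 0], [-1, 0, 0, 0, 0, 0]]]}}

```text
clock: 21.1
tool_pos: [0.6579, 0.1353, 0.2114]
orientation: [180.0, -0.0, -165.7]
force: [-0.5, 0.5, -2.7]
opening: 0.0174
gripper_force: 29.9
```

Request:
{"name": "send_rows", "arguments": {"plan": [[[-0.1, 0, 0, 0, 0, 0], [-0.2, 0, 0, 0, 0, 0], [-0.2, 0, 0, 0, 0, 0], [-0.2, 0, 0, 0, 0, 0]]]}}

```text
clock: 21.43
tool_pos: [0.6599, 0.1358, 0.2114]
orientation: [180.0, 0.0, -165.7]
force: [-0.8, -0.3, -2.7]
opening: 0.0177
gripper_force: 29.9
```

Request:
{"name": "send_rows", "arguments": {"plan": [[[-0.1, 0, 0, 0, 0, 0], [-0.1, 0, 0, 0, 0, 0], [-0.1, 0, 0, 0, 0, 0]]]}}

```text
clock: 21.68
tool_pos: [0.6609, 0.1361, 0.2113]
orientation: [-180.0, 0.0, -165.7]
force: [-0.0, -0.4, -3.2]
opening: 0.0177
gripper_force: 29.9
```

Request:
{"name": "send_rows", "arguments": {"plan": [[[-0.1, 0, 0, 0, 0, 0], [-0.15, 0, 0, 0, 0, 0], [-0.15, 0, 0, 0, 0, 0]]]}}

```text
clock: 21.93
tool_pos: [0.6625, 0.1365, 0.2113]
orientation: [180.0, 0.0, -165.7]
force: [0.1, 0.2, -2.7]
opening: 0.0174
gripper_force: 29.9
```

Request:
{"name": "send_rows", "arguments": {"plan": [[[-0.1, 0, 0, 0, 0, 0], [-0.1, 0, 0, 0, 0, 0], [-0.1, 0, 0, 0, 0, 0]]]}}

```text
clock: 22.18
tool_pos: [0.6634, 0.1367, 0.2113]
orientation: [-180.0, -0.0, -165.7]
force: [-0.5, -0.1, -2.3]
opening: 0.0176
gripper_force: 29.9
```

Request:
{"name": "send_rows", "arguments": {"plan": [[[-0.1, 0, 0, 0, 0, 0], [-0.1, 0, 0, 0, 0, 0], [-0.1, 0, 0, 0, 0, 0]]]}}

```text
clock: 22.43
tool_pos: [0.6643, 0.1369, 0.2114]
orientation: [180.0, 0.0, -165.7]
force: [1.0, 0.1, -2.8]
opening: 0.0177
gripper_force: 29.9
```

Request:
{"name": "send_rows", "arguments": {"plan": [[[-0.1, 0, 0, 0, 0, 0], [-0.1, 0, 0, 0, 0, 0], [-0.1, 0, 0, 0, 0, 0]]]}}

```text
clock: 22.68
tool_pos: [0.6653, 0.1372, 0.2113]
orientation: [-180.0, -0.0, -165.7]
force: [0.2, 0.3, -2.3]
opening: 0.018
gripper_force: 29.9
```

Request:
{"name": "send_rows", "arguments": {"plan": [[[-0.1, 0, 0, 0, 0, 0], [-0.1, 0, 0, 0, 0, 0], [-0.1, 0, 0, 0, 0, 0]]]}}

```text
clock: 22.93
tool_pos: [0.6658, 0.1373, 0.2113]
orientation: [-180.0, -0.1, -165.7]
force: [-2.7, -1.4, -1.3]
opening: 0.0175
gripper_force: 29.9
```

Request:
{"name": "send_rows", "arguments": {"plan": [[[0.05, 0, 0.05, 0, 0, 0], [0.05, 0, 0.1, 0, 0, 0], [0.05, 0, 0.15, 0, 0, 0], [0.05, 0, 0.15, 0, 0, 0]]]}}

```text
clock: 23.27
tool_pos: [0.6658, 0.1373, 0.2098]
orientation: [180.0, 0.0, -165.7]
force: [-1.4, -0.4, -1.8]
opening: 0.0177
gripper_force: 29.9
```

Request:
{"name": "send_rows", "arguments": {"plan": [[[0, 0, 0, 0, 0, 0], [0, 0, 0, 0, 0, 0], [0, 0, 0, 0, 0, 0], [0, 0, 0, 0, 0, 0], [0, 0, 0, 0, 0, 0], [0, 0, 0, 0, 0, 0]]], "fingers": 0.5}}

```text
clock: 23.77
tool_pos: [0.6659, 0.1374, 0.21]
orientation: [180.0, 0.0, -165.7]
force: [-0.4, 0.4, 0.2]
opening: 0.0436
gripper_force: 0.0
```

Request:
{"name": "send_rows", "arguments": {"plan": [[[0, 0, -0.5, 0, 0, 0], [0, 0, -1.2, 0, 0, 0], [0, 0, -2.2, 0, 0, 0], [0, 0, -3.5, 0, 0, 0], [0, 0, -5, 0, 0, 0], [0, 0, -6.5, 0, 0, 0], [0, 0, -7.5, 0, 0, 0], [0, 0, -8, 0, 0, 0]]]}}

```text
clock: 24.43
tool_pos: [0.6664, 0.1375, 0.2926]
orientation: [180.0, 0.2, -165.7]
force: [-0.4, -0.5, 0.5]
opening: 0.0437
gripper_force: 0.0
```

```bash
python3 col.py scene7 scene10; python3 go.py .4564 -.1811 .24 -186.6; python3 - <<'E'
from fit2 import *
# find vertical extents of M's bar/plate: column edge profile
s=load('scene10');a=np.array([.7248,.1526,np.radians(14.38)])
for x in(.062,.064,.066,.068,.070):   # predicted bar corner pixels for eye x
    print(x,[proj(s,w(a,(-130+x*1000+dx,dy,z))).round(1).tolist() for dx,dy,z in((4,-28,184),(4,28,184),(4,-9,218),(4,9,218),(4,-47.5,140),(4,47.5,140))])
save(s,'c8',(260,150,350,230),5)
g=cv2.cvtColor(s['img'],cv2.COLOR_RGB2HSV)[...,1]
for u in(318,320,322):print(u,[int(k) for k in g[172:205,u]])
E
```

```text
match 0.982 shift px (-0.125, -0.125)
px per 10mm [0.60154794 2.27518362]
t 24.4833 pos [0.6665 0.1375 0.2927] rpy [ 179.98    0.2  -165.66] F [-0.08 -0.36  1.28] M [ 0.02 -0.11 -0.  ] open 0.044 joints [  28.    19.6    5.4    0.   -75.6 -103.7]
shift cm [ 28.26 -25.66   5.16] turn [ 0.06  0.2  20.94]
0.062 [[301.3, 193.1], [323.1, 192.9], [309.8, 181.7], [317.0, 181.6], [292.6, 207.3], [328.8, 206.8]]
0.064 [[301.4, 193.5], [323.3, 193.3], [309.9, 182.1], [317.1, 182.0], [292.7, 207.7], [329.0, 207.3]]
0.066 [[301.5, 194.0], [323.4, 193.7], [310.0, 182.5], [317.2, 182.4], [292.8, 208.2], [329.1, 207.7]]
0.068 [[301.6, 194.4], [323.6, 194.2], [310.1, 182.9], [317.3, 182.9], [292.9, 208.6], [329.3, 208.2]]
0.07 [[301.7, 194.9], [323.7, 194.6], [310.3, 183.4], [317.5, 183.3], [293.0, 209.1], [329.4, 208.6]]
318 [188, 190, 187, 191, 191, 190, 189, 189, 188, 187, 184, 182, 176, 175, 182, 185, 185, 185, 185, 182, 152, 90, 47, 43, 46, 58, 94, 126, 149, 164, 160, 153, 151]
320 [189, 188, 189, 189, 190, 189, 190, 189, 186, 191, 189, 189, 192, 190, 188, 186, 187, 184, 186, 182, 153, 90, 47, 40, 45, 53, 61, 60, 65, 68, 68, 62, 65]
322 [192, 190, 187, 189, 189, 192, 190, 190, 189, 188, 186, 191, 188, 189, 187, 188, 185, 184, 185, 184, 158, 105, 61, 48, 46, 52, 61, 64, 63, 65, 64, 66, 71]
```

Request:
{"name": "send_rows", "arguments": {"plan": [[[2, -1.5, 0, 0, 0, 1.5], [5, -4, 0, 0, 0, 4], [8, -6.8, 0, 0, 0, 6.5], [11, -9.5, 0.3, 0, 0, 9.5], [14, -12.3, 0.8, 0, 0, 12.5], [17, -15, 1.4, 0, 0, 15.5], [20, -17.8, 2, 0, 0, 18.5], [23, -20.5, 2.6, 0, 0, 20.9]]], "fingers": 0.7}}

```text
clock: 25.15
tool_pos: [0.4919, -0.1196, 0.2633]
orientation: [180.0, -0.0, 173.3]
force: [0.6, -0.9, 0.2]
opening: 0.0614
gripper_force: 0.0
```

```bash
python3 go.py .4564 -.1811 .23 -186.6
```

```text
t 25.15 pos [ 0.4919 -0.1196  0.2633] rpy [ 1.7999e+02 -2.0000e-02  1.7330e+02] F [ 0.59 -0.92  0.16] M [-0.2  -0.11 -0.02] open 0.0614 joints [   8.6    3.8  -18.6   -0.   -67.6 -105.3]
shift cm [ 2.81 -6.53  3.33] turn [ 0.01 -0.02 -0.1 ]
```

Request:
{"name": "send_rows", "arguments": {"plan": [[[0.4, -1, 0.5, 0, 0, 0], [0.9, -2.2, 1.1, 0, 0, 0], [1.5, -3.6, 1.8, 0, 0, 0], [2.1, -5, 2.5, 0, 0, 0], [2.6, -6, 3.1, 0, 0, 0], [2.8, -6.4, 3.3, 0, 0, 0], [2.8, -6.5, 3.3, 0, 0, 0], [2.8, -6.5, 3.3, 0, 0, 0]]]}}

```text
clock: 25.82
tool_pos: [0.4588, -0.1796, 0.2309]
orientation: [-180.0, -0.0, 173.4]
force: [-0.4, -0.8, 0.1]
opening: 0.0613
gripper_force: 0.0
```

```bash
python3 go.py .4564 -.1811 .1295 -186.6
```

```text
t 25.8167 pos [ 0.4588 -0.1796  0.2309] rpy [-179.99   -0.    173.43] F [-0.4  -0.81  0.08] M [ 0.01 -0.07 -0.03] open 0.0613 joints [  1.5   3.8 -23.    0.  -63.2 -98.1]
shift cm [ 0.22 -0.18 10.14] turn [-0.01 -0.    0.03]
```

Request:
{"name": "send_rows", "arguments": {"plan": [[[0.1, -0.1, 1.5, 0, 0, 0], [0.15, -0.1, 3.3, 0, 0, 0], [0.15, -0.1, 5.3, 0, 0, 0], [0.15, -0.1, 7.2, 0, 0, 0], [0.15, -0.1, 8.8, 0, 0, 0], [0.15, -0.1, 9.8, 0, 0, 0], [0.15, -0.1, 10.1, 0, 0, 0], [0.15, -0.1, 10.1, 0, 0, 0]]]}}

```text
clock: 26.48
tool_pos: [0.4571, -0.1801, 0.1296]
orientation: [-180.0, -0.1, 173.5]
force: [-0.2, 0.5, 0.4]
opening: 0.0612
gripper_force: 0.0
```

Request:
{"name": "send_rows", "arguments": {"plan": [[[0, 0, 0, 0, 0, 0], [0, 0, 0, 0, 0, 0], [0, 0, 0, 0, 0, 0], [0, 0, 0, 0, 0, 0], [0, 0, 0, 0, 0, 0], [0, 0, 0, 0, 0, 0], [0, 0, 0, 0, 0, 0], [0, 0, 0, 0, 0, 0]]], "fingers": 0}}

```text
clock: 27.15
tool_pos: [0.4569, -0.1805, 0.13]
orientation: [-180.0, 0.0, 173.4]
force: [-0.3, 0.0, 1.3]
opening: 0.0256
gripper_force: 29.9
```

Request:
{"name": "send_rows", "arguments": {"plan": [[[0, 0, 0, 0, 0, 0], [0, 0, 0, 0, 0, 0], [0, 0, 0, 0, 0, 0]]]}}

```text
clock: 27.4
tool_pos: [0.457, -0.1805, 0.13]
orientation: [-180.0, 0.0, 173.4]
force: [-0.2, -0.5, 1.7]
opening: 0.0258
gripper_force: 29.9
```

Request:
{"name": "send_rows", "arguments": {"plan": [[[0, 0, -0.8, 0, 0, 0], [0, 0, -2, 0, 0, 0], [0, 0, -3.6, 0, 0, 0], [0, 0, -5.8, 0, 0, 0], [0, 0, -8.5, 0, 0, 0], [0, 0, -11.5, 0, 0, 0], [0, 0, -14, 0, 0, 0], [0, 0, -15, 0, 0, 0]]]}}

```text
clock: 28.07
tool_pos: [0.4578, -0.1807, 0.2839]
orientation: [-180.0, 0.3, 173.5]
force: [0.6, 0.4, -1.5]
opening: 0.0258
gripper_force: 29.9
```

```bash
python3 go.py .5456 .1066 .28 -165.6
```

```text
t 28.0667 pos [ 0.4578 -0.1807  0.2839] rpy [-179.99    0.28  173.46] F [ 0.6   0.39 -1.48] M [-0.04 -0.24  0.  ] open 0.0258 joints [  1.4   1.5 -18.4   0.  -69.9 -98. ]
shift cm [-5.44 29.54  0.41] turn [ -0.06   0.27 -20.94]
```

Request:
{"name": "send_rows", "arguments": {"plan": [[[-0.3, 1.5, 0, 0, 0, -2], [-0.6, 4, 0, 0, 0, -4.5], [-1.1, 7, 0, 0, 0, -7.5], [-1.7, 10, 0, 0, 0, -10.5], [-2.3, 13, 0, 0, 0, -13.5], [-2.9, 16, 0, 0, 0, -16.5], [-3.5, 19, 0, 0, 0, -19], [-4, 22, 0, 0, 0, -20.9]]]}}

```text
clock: 28.73
tool_pos: [0.5214, 0.0351, 0.2792]
orientation: [180.0, -0.1, -165.5]
force: [0.1, -0.2, -2.3]
opening: 0.0251
gripper_force: 29.9
```

```bash
python3 go.py .5456 .1066 .231 -165.6
```

```text
t 28.7333 pos [0.5214 0.0351 0.2792] rpy [ 1.7998e+02 -8.0000e-02 -1.6553e+02] F [ 0.13 -0.17 -2.27] M [-0.05 -0.09  0.06] open 0.0251 joints [  25.4    4.9  -15.2   -0.   -69.9 -100.9]
shift cm [-4.14  6.32  4.81] turn [ 0.02 -0.08  0.07]
```

Request:
{"name": "send_rows", "arguments": {"plan": [[[-1, 1.5, 0, 0, 0, 0], [-2, 3.1, 0, 0, 0, 0], [-3, 4.7, 0, 0, 0, 0], [-3.7, 5.8, 0, 0, 0, 0], [-4.1, 6.3, 0, 0, 0, 0], [-4.1, 6.3, 0.5, 0, 0, 0], [-4.1, 6.3, 1.3, 0, 0, 0], [-4.1, 6.3, 2.2, 0, 0, 0]]]}}

```text
clock: 29.4
tool_pos: [0.5455, 0.104, 0.2571]
orientation: [180.0, -0.0, -165.7]
force: [-0.5, 0.5, -2.2]
opening: 0.0257
gripper_force: 29.9
```

Request:
{"name": "send_rows", "arguments": {"plan": [[[0, 0, 1, 0, 0, 0], [0, 0, 1.9, 0, 0, 0], [0, 0, 2.5, 0, 0, 0], [0, 0, 2.6, 0, 0, 0], [0, 0, 2.6, 0, 0, 0], [0, 0, 2.6, 0, 0, 0]]]}}

```text
clock: 29.9
tool_pos: [0.5461, 0.1047, 0.2322]
orientation: [-180.0, 0.0, -165.7]
force: [-0.4, -0.1, -2.8]
opening: 0.0256
gripper_force: 29.9
```

```bash
python3 go.py .5456 .1074 .231 -165.6
```

```text
t 29.9 pos [0.5461 0.1047 0.2322] rpy [-1.8000e+02  3.0000e-02 -1.6566e+02] F [-0.38 -0.06 -2.75] M [ 0.02  0.01 -0.03] open 0.0256 joints [  31.     9.9  -15.7    0.   -64.4 -106.7]
shift cm [-0.02  0.27  0.12] turn [-0.    0.03 -0.06]
```

Request:
{"name": "send_rows", "arguments": {"plan": [[[0, 0.15, 0.05, 0, 0, 0], [-0.3, 0.25, 0.1, 0, 0, 0], [-1.3, 0.25, 0.15, 0, 0, 0], [-2.4, 0.25, 0.15, 0, 0, 0], [-3.5, 0.25, 0.15, 0, 0, 0], [-4.6, 0.25, 0.15, 0, 0, 0], [-5.7, 0.25, 0.15, 0, 0, 0], [-6.3, 0.25, 0.15, 0, 0, 0]]]}}

```text
clock: 30.57
tool_pos: [0.608, 0.1231, 0.2298]
orientation: [-180.0, -0.0, -165.7]
force: [-0.7, -0.4, -2.7]
opening: 0.0257
gripper_force: 29.9
```

```bash
python3 go.py .6086 .1228 .2115 -165.6
```

```text
t 30.5667 pos [0.608  0.1231 0.2298] rpy [-1.7998e+02 -2.0000e-02 -1.6568e+02] F [-0.67 -0.38 -2.7 ] M [ 0.01 -0.    0.03] open 0.0257 joints [  29.5   16.    -7.9    0.   -66.1 -105.1]
shift cm [-0.05 -0.05  1.83] turn [-0.02 -0.02 -0.08]
```

Request:
{"name": "send_rows", "arguments": {"plan": [[[0, 0, 0.3, 0, 0, 0], [0, 0, 0.7, 0, 0, 0], [0, 0, 1.1, 0, 0, 0], [0, 0, 1.4, 0, 0, 0], [0, 0, 1.7, 0, 0, 0], [0, 0, 1.85, 0, 0, 0], [0, 0, 1.85, 0, 0, 0], [0, 0, 1.85, 0, 0, 0]]]}}

```text
clock: 31.23
tool_pos: [0.6062, 0.1227, 0.212]
orientation: [-180.0, 0.0, -165.7]
force: [-0.1, 0.3, -1.4]
opening: 0.0256
gripper_force: 29.9
```

Request:
{"name": "send_rows", "arguments": {"plan": [[[-0.4, 0, 0, 0, 0, 0], [-1, 0, 0, 0, 0, 0], [-1.7, 0, 0, 0, 0, 0], [-2.4, 0, 0, 0, 0, 0], [-3, 0, 0, 0, 0, 0], [-3.5, 0, 0, 0, 0, 0], [-3.8, 0, 0, 0, 0, 0], [-4, 0, 0, 0, 0, 0]]]}}

```text
clock: 31.9
tool_pos: [0.6454, 0.1327, 0.2115]
orientation: [-180.0, -0.0, -165.7]
force: [0.1, -0.0, -1.7]
opening: 0.0255
gripper_force: 29.9
```

Request:
{"name": "send_rows", "arguments": {"plan": [[[-0.15, 0, 0, 0, 0, 0], [-0.3, 0, 0, 0, 0, 0], [-0.45, 0, 0, 0, 0, 0], [-0.6, 0, 0, 0, 0, 0], [-0.6, 0, 0, 0, 0, 0]]]}}

```text
clock: 32.32
tool_pos: [0.651, 0.1342, 0.2119]
orientation: [180.0, 0.0, -165.7]
force: [-0.7, 0.2, -1.9]
opening: 0.0256
gripper_force: 29.9
```

Request:
{"name": "send_rows", "arguments": {"plan": [[[-0.1, 0, 0, 0, 0, 0], [-0.2, 0, 0, 0, 0, 0], [-0.2, 0, 0, 0, 0, 0]]]}}

```text
clock: 32.57
tool_pos: [0.6529, 0.1347, 0.2119]
orientation: [180.0, 0.0, -165.7]
force: [0.1, -0.1, -1.8]
opening: 0.0256
gripper_force: 29.9
```

Request:
{"name": "send_rows", "arguments": {"plan": [[[-0.1, 0, 0, 0, 0, 0], [-0.2, 0, 0, 0, 0, 0], [-0.2, 0, 0, 0, 0, 0]]]}}

```text
clock: 32.82
tool_pos: [0.6548, 0.1352, 0.2118]
orientation: [-180.0, 0.0, -165.7]
force: [-0.1, -0.1, -2.2]
opening: 0.0256
gripper_force: 29.9
```

Request:
{"name": "send_rows", "arguments": {"plan": [[[-0.1, 0, 0, 0, 0, 0], [-0.1, 0, 0, 0, 0, 0], [-0.1, 0, 0, 0, 0, 0]]]}}

```text
clock: 33.07
tool_pos: [0.6557, 0.1354, 0.2118]
orientation: [-180.0, -0.0, -165.7]
force: [-0.4, 0.1, -1.7]
opening: 0.0254
gripper_force: 29.9
```

Request:
{"name": "send_rows", "arguments": {"plan": [[[-0.1, 0, 0, 0, 0, 0], [-0.1, 0, 0, 0, 0, 0], [-0.1, 0, 0, 0, 0, 0]]]}}

```text
clock: 33.32
tool_pos: [0.6567, 0.1356, 0.2118]
orientation: [180.0, -0.0, -165.7]
force: [-0.2, 0.4, -2.7]
opening: 0.0257
gripper_force: 29.9
```

Request:
{"name": "send_rows", "arguments": {"plan": [[[-0.1, 0, 0, 0, 0, 0], [-0.1, 0, 0, 0, 0, 0], [-0.1, 0, 0, 0, 0, 0]]]}}

```text
clock: 33.57
tool_pos: [0.6571, 0.1357, 0.2118]
orientation: [-180.0, -0.1, -165.7]
force: [-2.3, -0.6, -0.5]
opening: 0.0256
gripper_force: 29.9
```

Request:
{"name": "send_rows", "arguments": {"plan": [[[0, 0, 0.05, 0, 0, 0], [0, 0, 0.1, 0, 0, 0], [0, 0, 0.18, 0, 0, 0], [0, 0, 0.18, 0, 0, 0]]]}}

```text
clock: 33.9
tool_pos: [0.6572, 0.1356, 0.2099]
orientation: [-180.0, -0.1, -165.7]
force: [-5.2, -1.9, 0.5]
opening: 0.0256
gripper_force: 29.9
```

Request:
{"name": "send_rows", "arguments": {"plan": [[[0, 0, 0, 0, 0, 0], [0, 0, 0, 0, 0, 0], [0, 0, 0, 0, 0, 0], [0, 0, 0, 0, 0, 0], [0, 0, 0, 0, 0, 0], [0, 0, 0, 0, 0, 0]]], "fingers": 0.6}}

```text
clock: 34.4
tool_pos: [0.6578, 0.136, 0.2102]
orientation: [180.0, 0.0, -165.7]
force: [-0.1, -0.1, 0.4]
opening: 0.052
gripper_force: 0.0
```

Request:
{"name": "send_rows", "arguments": {"plan": [[[0, 0, -0.5, 0, 0, 0], [0, 0, -1.2, 0, 0, 0], [0, 0, -2.2, 0, 0, 0], [0, 0, -3.5, 0, 0, 0], [0, 0, -5, 0, 0, 0], [0, 0, -6.5, 0, 0, 0], [0, 0, -7.5, 0, 0, 0], [0, 0, -8, 0, 0, 0]]]}}

```text
clock: 35.07
tool_pos: [0.6583, 0.136, 0.2929]
orientation: [180.0, 0.2, -165.7]
force: [-0.4, 0.5, 0.0]
opening: 0.0523
gripper_force: 0.0
```

Request:
{"name": "send_rows", "arguments": {"plan": [[[2, 0, 0, 0, 0, 0], [5, 0, 0, 0, 0, 0], [8, 0, 0, 0, 0, 0], [11, 0, 0, 0, 0, 0], [14, 0, 0, 0, 0, 0], [17, 0, 0, 0, 0, 0], [19, 0, 0, 0, 0, 0], [20, 0, 0, 0, 0, 0]]]}}

```text
clock: 35.73
tool_pos: [0.4616, 0.0855, 0.2906]
orientation: [180.0, 0.0, -165.7]
force: [-1.0, 1.0, 0.8]
opening: 0.0524
gripper_force: 0.0
```

```bash
python3 col.py scene7 scene11; python3 - <<'E'
from fit2 import *
from plant import ctrl
s=load('scene11');a=np.array([.7248,.1526,np.radians(14.38)])
t=take('top','top11')
# top view: grey (low-saturation) stem-top and bar extents along the arm, at known heights
g=cv2.cvtColor(t['img'],cv2.COLOR_RGB2HSV)
for x in(.075,.067,.059):
    print(x,'stem top',proj(t,w(a,(-130+x*1000,0,218))).round(1),'bar ends',proj(t,w(a,(-130+x*1000,28,184))).round(1),proj(t,w(a,(-130+x*1000,-28,184))).round(1))
# grey level profile along the arm direction over the +y and -y bar ends, at 1 mm steps
gr=t['img'].astype(np.float32)
for dy in(22,-22):
    xs=np.arange(40,92,2.);m=np.array([proj(t,w(a,(-130+x,dy,184))) for x in xs],np.float32)
    v=cv2.remap(g[...,1].astype(np.float32),m[:,0],m[:,1],cv2.INTER_LINEAR).ravel();print(dy,dict(zip(xs.astype(int).tolist(),v.astype(int).tolist())))
print(ctrl.get_obs()['force'].round(2))
E
```

```text
match 0.959 shift px (-0.125, -0.25)
px per 10mm [0.60154794 2.27518362]
0.075 stem top [179.6 136.8] bar ends [170.8 142.3] [193.3 136.2]
0.067 stem top [180.5 140.1] bar ends [171.6 145.5] [194.2 139.4]
0.059 stem top [181.5 143.4] bar ends [172.5 148.7] [195.  142.6]
22 {40: 206, 42: 164, 44: 36, 46: 33, 48: 101, 50: 102, 52: 46, 54: 69, 56: 56, 58: 38, 60: 29, 62: 29, 64: 29, 66: 34, 68: 33, 70: 31, 72: 31, 74: 30, 76: 32, 78: 32, 80: 31, 82: 25, 84: 16, 86: 20, 88: 22, 90: 22}
-22 {40: 194, 42: 143, 44: 47, 46: 43, 48: 53, 50: 50, 52: 37, 54: 49, 56: 44, 58: 37, 60: 33, 62: 33, 64: 37, 66: 36, 68: 37, 70: 38, 72: 39, 74: 37, 76: 39, 78: 41, 80: 38, 82: 34, 84: 43, 86: 57, 88: 58, 90: 69}
[ 1.02 -0.44  0.32]
```

```bash
python3 - <<'E'
from fit2 import *
t=load('top11');a=np.array([.7248,.1526,np.radians(14.38)])
for dy in(24,18,-18,-24):
    xs=np.arange(44,90,1.5);m=np.array([proj(t,w(a,(-130+x,dy,184))) for x in xs],np.float32)
    v=cv2.remap(t['img'][...,1].astype(np.float32),m[:,0],m[:,1],cv2.INTER_LINEAR).ravel();print(dy,v.astype(int).tolist())
save(t,'c9',(160,120,205,165),8)
E
```

```text
24 [73, 69, 65, 54, 68, 125, 116, 66, 78, 112, 180, 199, 193, 187, 180, 184, 189, 189, 190, 191, 191, 190, 189, 196, 190, 133, 94, 74, 77, 80, 79]
18 [62, 70, 39, 29, 54, 65, 66, 57, 70, 129, 168, 193, 167, 169, 192, 193, 193, 191, 191, 191, 190, 189, 191, 193, 191, 140, 66, 69, 72, 75, 75]
-18 [50, 27, 46, 68, 93, 115, 126, 111, 98, 93, 102, 121, 121, 121, 121, 121, 121, 119, 116, 111, 112, 118, 120, 122, 125, 104, 51, 28, 24, 32, 36]
-24 [71, 69, 64, 54, 64, 83, 70, 59, 59, 84, 122, 121, 120, 121, 122, 124, 123, 122, 121, 120, 117, 110, 107, 108, 117, 133, 84, 44, 40, 37, 34]
```

The three bars read as one continuous 24 mm band (3 × 8 mm) with no gaps. The collar is where it was after the first hang, so I'm handing in.

```bash
python3 -c "
from plant import ctrl
print(ctrl.close_job())"
```

```text
the job is handed in; nothing more can be done
None
```

All three templates hang on the hook, large at the back, then medium, then small, with handles touching by image and force; the collar was pushed back an estimated 3–6 mm, and I handed the job in at about 36 s with no verdict reported.

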